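# Pin a pole-collar hinge on the sloping jig

## Robot

A 6-joint arm with a two-finger parallel gripper is mounted at the origin on the work surface. World frame = base frame: x ahead of the robot, y to its left, z up, the work surface at z = 0. Lengths are in m, angles in rad, forces in N, time in s.
With the tool pointing down it reaches from about 0.25 to 0.725 m from the base axis. Payload 4 kg.
Tool frame: the origin (TCP) lies on the centre line of the jaws, within the pads' length; the fingertips stand 19 mm ahead of it and the grasp point (between the pads) is the TCP; z points along the fingers, y is the direction in which the jaws open and shut (so a half turn about z gives the same grasp; the last joint's range is limited). The gripper opens to 85 mm and grips with 20 to 120 N. Pads are 22 mm wide; open, the fingers measure 114 mm over their backs; the gripper's body (76 mm by 85 mm) begins 54 mm behind the grasp point. The pads swing forward as they close: fully open they stand 13 mm farther back than shut.
Start: joints at [-1.231, 0.241, 0.005, 1.335, 0, 1.571], TCP at [0.167, -0.471, 0.25] pointing down, gripper open.
Joint ranges: [-2.72, 2.72], [-1.05, 1.87], [-1.09, 1.28], [-1.99, 2.15], [-1.42, 1.44], [-3.14, 3.14]. Speed limits (rad/s): [2.79, 2.79, 3.14, 3.14, 3.14, 3.14].

## Interface

Orientations are given as a unit quaternion [x, y, z, w].
In Python, from workcell import bot gives the robot as it stands. The module is installed in compiled form; this text tells all that it offers.
- The arm moves only by the shell command python3 -m handwheel 'ROWS' [OPENING]. ROWS is JSON, a list of rows, each an object of numbers: "dx", "dy", "dz": the shift along the tool's x, y, z as a fraction of full scale; "ax", "ay", "az": the turn, a rotation vector about the tool's x, y, z as a fraction of full scale. In form: [{"dx": .., "dy": .., "dz": .., "ax": .., "ay": .., "az": ..}, ...]. A call has 1 to 12 rows; each row shifts and turns the commanded pose from where the row before left it, along the tool's axes as they then stand; what a row does not reach is not made up. Full scale, the value 1, is 2.5 cm for a shift and 0.15 rad for a turn. A row lasts 1/10 s, in which the tool goes at most 50 mm and 8.59 degrees, less where a joint would pass 70% of its speed; a pose out of reach is approached as far as the arm can. A call with a number of a shift or a turn outside -1 to 1 is refused whole. A call with a gripper value outside its range is refused whole. OPENING is the gripper's target within -1 to 1 (fully open at 1, half-way at 0, shut at -1), set as the call begins (- or left out, the last holds). The fingers move at their own pace and stop on an object; the grip force is fixed at half the most. Time passes only in rows, so rows that do not move let the fingers close. It gives the time, the measured TCP pose, the force and the opening at its end, in the units of the state.
- bot.get_obs(): the state, without advancing time (a new reading comes with each control period).
- bot.camera(name): name is "side" or "top" or "wrist"; returns a dict with "img" (420x560x3 uint8, red, green, blue), "intrinsics" (3x3 intrinsics, pixels), "eye" and "rotation" of the camera in the world. Camera axes: x right, y down, z forward; pixel columns grow to the right and rows downward; lengths in m; the calibration is good to about 2 mm. A picture is of the moment at which its call begins. There is no depth.
- bot.job_done(): hands the job in, once; it reports no verdict.
Trained networks look in a picture, given as the dict that the camera call returned (one of the last four; its "shot" number tells which), for a name from the list of things; names that differ only in an ending like _2 or _b are one class to them, and where a whole thing is asked for, a point or a joint stands for the part that bears it (a point fixed in the world has none). Each returns a list of dicts, best first, with "confidence" (0 to 1); they miss things now and then, are a little off and sometimes report something else, mostly with a low value. They report only what shows in the picture. A call takes as long as a camera call. They do not tell look-alikes from the thing itself.
- bot.trace(thing, picture): "region" (420x560 bool, what is visible of it) and "rect" ([centre column, centre row, width, height] in pixels, round what is visible of it).
The state is a dict: "clock": time; "joint_pos": joint angles; "joint_vel": joint speeds; "tau": joint torques, N m; "eef_pos": TCP position; "tool_rot": TCP orientation; "ft_force": force on the tool from outside, world axes, zero at the start; "ft_torque": the same for the moment, N m; "grip_width": finger opening in m.
Only numpy, scipy, OpenCV 4.12 (cv2) and the standard library are available. Lean on these libraries where they do the work, as an engineer would, in place of code of your own. Each camera call takes 0.05 s, during which the arm holds its last target.

## Task

On the sloping jig, one half of a hinged pole collar is already bolted down. Seat the loose half flat in the empty pocket beside it, so that its raised eye lies over the eye of the bolted half, then take the hinge pin from its wooden stand, push it nose first through both eyes and, without hammering, press its shoulder firmly home onto the upper eye. Let go, and leave the base weight, the jar and the spanner where they are.

Things in the scene. Friction and masses are not known exactly. Their poses are not given: they have to be found in the camera images.
- nest: Sloping top of the fixed dark steel jig. z: normal of its floor, leaning 30 degrees from vertical towards the robot; x: up the slope, away from the robot (jig yaw within 0.3 rad); y: left. Origin: on the floor plane, 78 mm above the bench, at the ring's centre. Floor 142 mm wide, x -90 to 50 mm. The bolted aluminium half, 40 mm tall (two bolt heads to 45 mm), fills the +y side. It cannot move.
- nest_pocket (a point): On the floor of the empty pocket (nest x 0, y -41, z 0 mm), where the middle of the loose half's straight wall goes. Pocket edges are 9 mm tall: round core, radius 29 mm, about the nest origin; outer fence y -52.5 to -62.5, x -25 to 25 mm; end stop x -74.5 to -84.5 mm. Play 1.5 to 2 mm each way. Seated, half_b's frame coincides with nest's. Axes as nest's.
- nest_bore (a point): On the hinge axis of the jig (nest x 74, y 0, z 40 mm): where the pin's shoulder must end, on the upper eye's top, pressed down there with some 15 to 25 N (over 60 N is hammering). Its z is the hinge axis; axes as nest's.
- nest_eye (a point): Centre of the top of the bolted half's lower eye (nest x 74, y 0, z 19.5 mm): eye 42 mm across, from the floor plane up to here, bore 18 mm, open below for over 40 mm. A sprung ball juts 2.5 mm into the bore from the +x side, 9 mm above the floor plane, so the pin does not fall home: it must be pushed, with up to about 12 N. Axes as nest's.
- half_b: Loose collar half, cast aluminium, 0.27 to 0.47 kg, a C-shaped bracket 168 x 51 x 40 mm, lying flat and right side up on the bench. Origin: ring centre, at its underside, clear of the metal, which lies on its -y side; z up through its thickness; x towards its hinge eye. Walls at 60 degrees join the straight wall to the eye and to a closing ear at x -39 to -73, y -4 to -18 mm.
- half_b_wall (a point): Middle of the top edge of the loose half's straight wall (half_b x 0, y -41, z 40 mm), a good place to grip: 20 mm thick along y, 47 mm long along x (36 mm on the inner face), 40 mm deep. In the pocket its lowest 9 mm lie between fence and core, so keep fingertips more than 10 mm above its underside. Axes as half_b's.
- half_b_bore (a point): Centre of the top of the loose half's hinge eye (half_b x 74, y 0, z 40 mm). Eye 42 mm across, bore 18 mm, taking only z 20.5 to 40 mm, so that it lies over the lower eye. Axes as half_b's.
- pin: Steel hinge pin, 102 mm long, 0.14 to 0.24 kg, standing upright, nose down, in the stand. Origin: on its axis, at the underside of the shoulder; z along the axis, away from the nose. Shaft 16 mm diameter to z -48 mm, then a cone to 8 mm diameter at the nose, z -62 mm. Shoulder disc 30 mm diameter, z 0 to 6 mm.
- pin_tab (a point): Top centre of the pin's flat grip tab (pin z 40 mm). The tab stands on the shoulder disc, pin z 6 to 40 mm, 26 mm wide along x, 14 mm thick along y. Axes as pin's.
- stand: Fixed plywood block 80 x 80 x 72 mm with a 21 mm hole in which the pin stands, shoulder on the top face. Origin: centre of its underside, z up. It and the loose half stand on either side of the jig; which is left and which right varies.
- base_weight: Bystander: round grey cast base weight, 170 mm diameter, 36 mm tall. Origin: centre of its underside.
- jar: Bystander: glass jar with a steel lid, 76 mm diameter, 110 mm tall. Origin: centre of its underside.
- spanner: Bystander: steel spanner 180 mm long, 8 mm thick, lying on the bench. Origin: its middle, on the underside; x along it.
Mind the look-alikes: they are no part of the job. What is meant by the pin is not red or yellow, and is the larger of those in its own colour.

How it is judged:
By the outcome, as a careful person would: the job done as asked, in the order asked, and still so for the second after the job is handed in, with the robot touching nothing.
It also fails if it takes over 61 s, if anything falls off the work surface, if the arm or the gripper's body presses on something with over 40 N, if the wrist force passes 120 N, or if a joint passes its speed limit or range.

## Working session

There is one attempt and no reset: what is moved stays moved. The work goes in short steps, Python scripts to look and compute and a shell command to move; the robot and the scene stay as the last step left them, time stands still between calls to the robot, and variables do not carry over. Pictures are saved under pics/ and viewed, and the job is handed in when it is done.

```bash
mkdir -p pics; ls
cat > h.py <<'E'
import numpy as np, cv2, pickle
from scipy.spatial.transform import Rotation as R
from workcell import bot
def snap(name,fn):
    c=bot.camera(name); cv2.imwrite('pics/'+fn+'.png',c['img'][:,:,::-1]); pickle.dump({k:c[k] for k in c},open('pics/'+fn+'.pkl','wb')); return c
def load(fn): return pickle.load(open('pics/'+fn+'.pkl','rb'))
def ray(c,u,v):
    K=np.array(c['intrinsics']); d=np.array(c['rotation'])@np.linalg.solve(K,[u,v,1.]); return np.array(c['eye']),d
def at_z(c,u,v,z):
    e,d=ray(c,u,v); return e+d*(z-e[2])/d[2]
def proj(c,p):
    K=np.array(c['intrinsics']); p=np.atleast_2d(p); q=(p-np.array(c['eye']))@np.array(c['rotation']); q=q@K.T; return q[:,:2]/q[:,2:]
E
python3 - <<'E'
from h import *
for n in ['side','top','wrist']:
    c=snap(n,n+'0'); print(n,c['eye'],np.round(c['rotation'],3).tolist(),c['intrinsics'])
o=bot.get_obs(); print(o)
E
```

```text
pics
side [0.23220405 0.43923882 0.75615432] [-0.306, 0.887, -0.33, 0.108] [[398.81960058   0.         274.34403008]
 [  0.         398.81960058 209.78286789]
 [  0.           0.           1.        ]]
top [ 0.39020793 -0.02355043  1.13668881] [-0.7, 0.708, -0.055, 0.072] [[481.84541667   0.         273.04359684]
 [  0.         481.84541667 208.97029921]
 [  0.           0.           1.        ]]
wrist [ 0.24168559 -0.44504902  0.37322134] [0.806, -0.57, -0.092, 0.128] [[353.69876966   0.         281.63979153]
 [  0.         353.69876966 209.94276189]
 [  0.           0.           1.        ]]
{'clock': 0.15, 'joint_pos': array([-1.23097560e+00,  2.41237322e-01,  3.99180171e-03,  1.33520909e+00,
       -7.81552367e-06,  1.57082079e+00]), 'joint_vel': array([ 0.00038788, -0.00296444,  0.00299964,  0.00039926,  0.00117324,
        0.0002578 ]), 'tau': array([-1.19063123e-03, -3.72634614e+01,  2.52638930e+01,  1.23432002e-02,
       -7.46025739e-05,  5.91855652e-06]), 'eef_pos': array([ 0.16649966, -0.47096306,  0.24960276]), 'tool_rot': array([ 9.85601657e-01,  1.69081894e-01, -1.44063954e-04, -8.16537045e-04]), 'ft_force': array([ 0.34354447,  0.04994046, -0.56309279]), 'ft_torque': array([-0.05967928, -0.04474478,  0.01633051]), 'grip_width': 0.0857289914137797}
```

```bash
sed -i "s/np.array(c\['rotation'\])/R.from_quat(c['rotation']).as_matrix()/g" h.py; cat h.py | tail -8
```

```text
c=bot.camera(name); cv2.imwrite('pics/'+fn+'.png',c['img'][:,:,::-1]); pickle.dump({k:c[k] for k in c},open('pics/'+fn+'.pkl','wb')); return c
def load(fn): return pickle.load(open('pics/'+fn+'.pkl','rb'))
def ray(c,u,v):
    K=np.array(c['intrinsics']); d=R.from_quat(c['rotation']).as_matrix()@np.linalg.solve(K,[u,v,1.]); return np.array(c['eye']),d
def at_z(c,u,v,z):
    e,d=ray(c,u,v); return e+d*(z-e[2])/d[2]
def proj(c,p):
    K=np.array(c['intrinsics']); p=np.atleast_2d(p); q=(p-np.array(c['eye']))@R.from_quat(c['rotation']).as_matrix(); q=q@K.T; return q[:,:2]/q[:,2:]
```

View pics/top0.png

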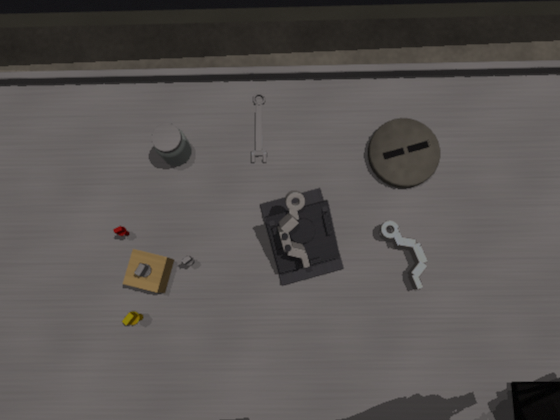

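View pics/side0.png

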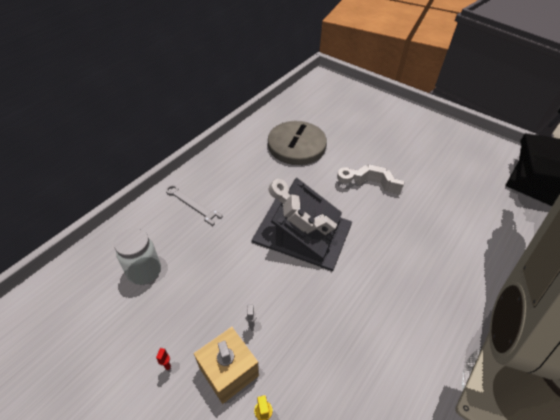

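View pics/wrist0.png

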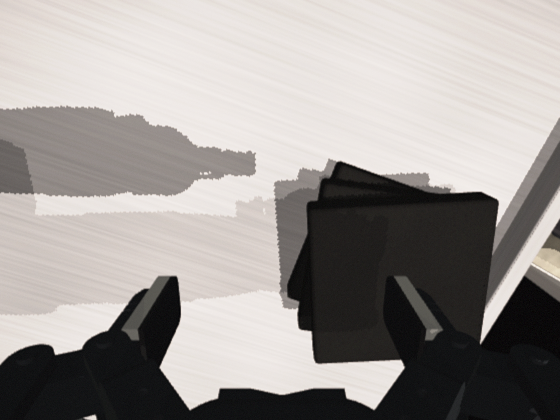

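Run:
```python
from h import *
c=load('top0'); s=load('side0')
im=c['img'][:,:,::-1]; 
a=cv2.resize(im[180:300,340:460],(800,600) if 0 else (600,600),interpolation=cv2.INTER_CUBIC)
a=cv2.convertScaleAbs(a,alpha=1.3)
cv2.imwrite('pics/ht.png',a)
a=cv2.resize(im[180:300,240:360],(600,600),interpolation=cv2.INTER_CUBIC)
cv2.imwrite('pics/jt.png',cv2.convertScaleAbs(a,alpha=2.2))
a=cv2.resize(im[230:310,100:210],(800,582),interpolation=cv2.INTER_CUBIC)
cv2.imwrite('pics/st.png',cv2.convertScaleAbs(a,alpha=1.5))
im=s['img'][:,:,::-1]
a=cv2.resize(im[150:290,230:420],(800,590),interpolation=cv2.INTER_CUBIC)
cv2.imwrite('pics/js.png',cv2.convertScaleAbs(a,alpha=1.5))
for u,v in [(412,255),(390,230),(302,235),(142,270)]: print(at_z(c,u,v,0.04))
```

```text
[ 0.47935529 -0.31137499  0.04      ]
[ 0.53688069 -0.26495873  0.04      ]
[ 0.52789752 -0.06417024  0.04      ]
[0.45223533 0.30130085 0.04      ]
```

View pics/ht.png

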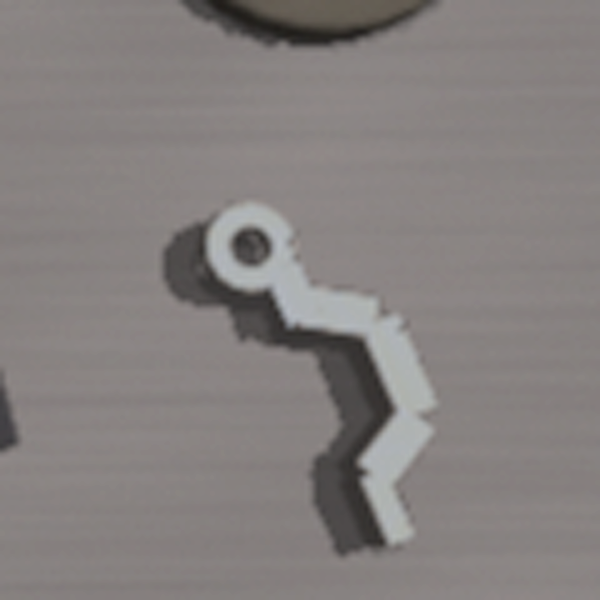

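View pics/jt.png

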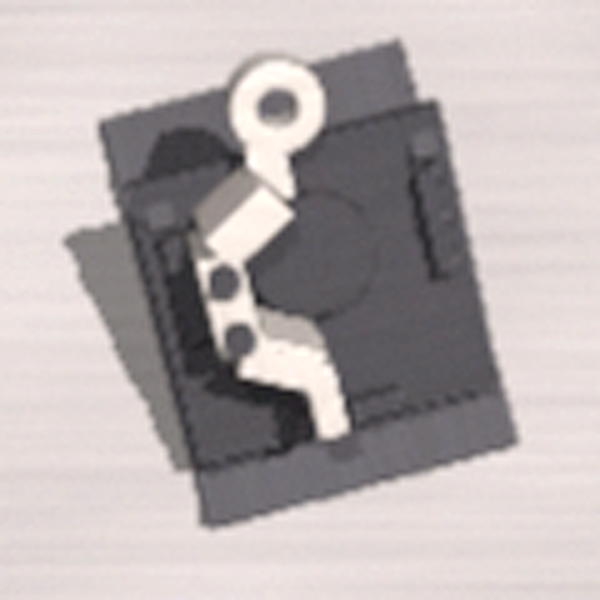

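View pics/st.png

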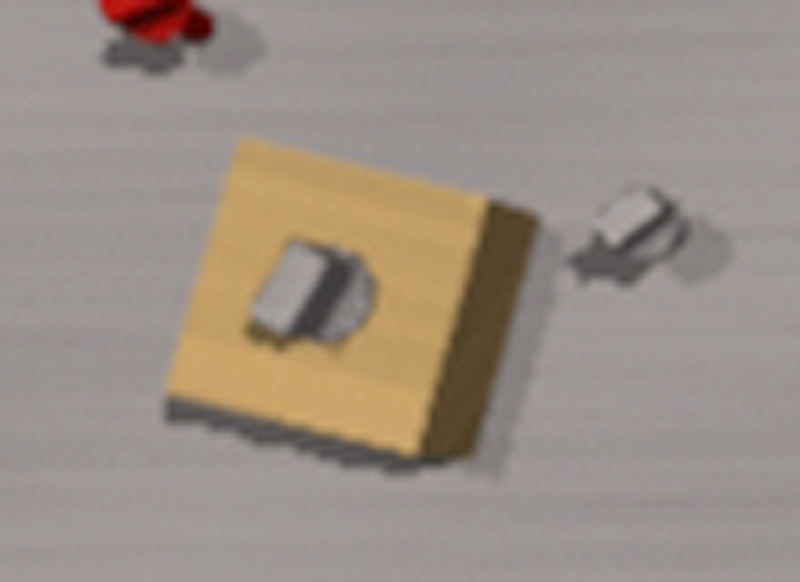

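View pics/js.png

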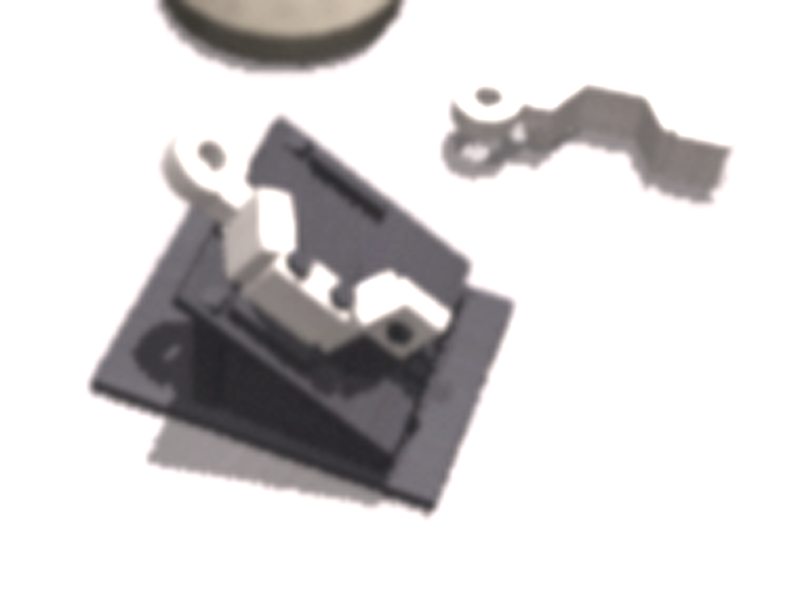

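```bash
cat >> h.py <<'E'
from scipy.optimize import least_squares
def nestT(p):
    Rm=(R.from_euler('z',p[2])*R.from_euler('y',-np.pi/6)).as_matrix(); return Rm,np.array([p[0],p[1],.078])
def flatT(p,z=0.): return R.from_euler('z',p[2]).as_matrix(),np.array([p[0],p[1],z])
def fit(T,x0,obs):
    # obs: list of (cam, local pts Nx3 mm, pix Nx2)
    def f(p):
        Rm,t=T(p); return np.concatenate([(proj(c,np.array(P)/1000@Rm.T+t)-np.array(U)).ravel() for c,P,U in obs])
    r=least_squares(f,x0,loss='soft_l1'); return r.x,f(r.x).reshape(-1,2)
def draw(c,T,p,loops,box,fn,sc=5,alpha=1.5):
    u0,v0,w,h=box; im=cv2.convertScaleAbs(cv2.resize(c['img'][v0:v0+h,u0:u0+w,::-1],(w*sc,h*sc),interpolation=cv2.INTER_CUBIC),alpha=alpha)
    Rm,t=T(p)
    for L in loops:
        q=(proj(c,np.array(L,float)/1000@Rm.T+t)-[u0,v0]+.5)*sc-.5
        cv2.polylines(im,[np.round(q).astype(int)],False,(0,0,255),1)
    cv2.imwrite('pics/'+fn+'.png',im)
th=np.linspace(0,2*np.pi,40)
def circ(x,y,z,r): return np.stack([x+r*np.cos(th),y+r*np.sin(th),z+0*th],1)
def rect(x0,x1,y0,y1,z): return [(x0,y0,z),(x1,y0,z),(x1,y1,z),(x0,y1,z),(x0,y0,z)]
nestL=[rect(-90,50,-71,71,0),circ(74,0,19.5,21),circ(74,0,19.5,9),circ(0,0,9,29),rect(-25,25,-62.5,-52.5,9),rect(-84.5,-74.5,-20,0,9)]
halfL=[circ(74,0,40,21),circ(74,0,40,9),[(23.5,-51,40),(18,-31,40),(-18,-31,40),(-23.5,-51,40),(23.5,-51,40)],rect(-73,-39,-18,-4,40)]
pinL=[circ(0,0,6,15),circ(0,0,0,15),rect(-13,13,-7,7,40),rect(-13,13,-7,7,6)]
E
python3 - <<'E'
from h import *
c=load('top0'); s=load('side0')
f=lambda L,o,sc:[(np.array(q)+.5)/sc+o-.5 for q in L]
P=[(74,0,19.5),(50,-71,0),(50,71,0),(-90,71,0),(-90,-71,0)]
t=f([(278,104),(437,101),(120,187),(190,468),(502,392)],(240,180),5)
sd=f([(211,155),(280,120),(175,300),(390,462),(470,265)],(230,150),800/190)
pn,r=fit(nestT,[.53,-.06,.2],[(c,P,t),(s,P,sd)]); print('nest',pn,np.round(r,1).tolist())
print(fit(nestT,[.53,-.06,.2],[(c,P,t)])[0],fit(nestT,[.53,-.06,.2],[(s,P,sd)])[0])
P=[(74,0,40),(-73,-4,40),(-73,-18,40),(0,-51,40),(0,-31,40)]
t=f([(251,245),(385,547),(412,540),(418,362),(384,372)],(340,180),5)
S=f([(487,97)],(230,150),800/190)
ph,r=fit(flatT,[.48,-.3,.3],[(c,P,t),(s,P[:1],S)]); print('half',ph,np.round(r,1).tolist())
draw(c,nestT,pn,nestL,(240,180,120,120),'o1',5,2); draw(s,nestT,pn,nestL,(230,150,190,140),'o2',4,1.5)
draw(c,flatT,ph,halfL,(340,180,120,120),'o3',5,1.2); draw(s,flatT,ph,halfL,(320,140,100,80),'o4',6,1)
np.save('pn.npy',pn);np.save('ph.npy',ph)
E
cd pics; python3 -c "
import cv2,numpy as np
a=[cv2.resize(cv2.imread(f'o{i}.png'),(400,300) if i in(2,4) else (400,400)) for i in (1,3,2,4)]
cv2.imwrite('oo1.png',np.hstack(a[:2]));cv2.imwrite('oo2.png',np.hstack([cv2.imread('o2.png')]))"
```

```text
nest [ 0.53456626 -0.05926629  0.24262711] [[-0.7, 1.5], [-0.0, 1.3], [0.3, 0.4], [0.8, 0.1], [-1.3, -0.4], [-0.2, 0.3], [-0.3, -1.4], [-0.5, -0.9], [-0.6, -1.1], [0.4, 0.1]]
[ 0.53576966 -0.05955421  0.23953378] [ 0.53310986 -0.05810245  0.24952066]
half [ 0.46997685 -0.28917279  0.33428257] [[0.1, 0.1], [-0.0, 0.6], [0.4, -0.2], [0.2, -0.4], [-1.3, 0.6], [-0.4, -0.9]]
```

View pics/oo1.png

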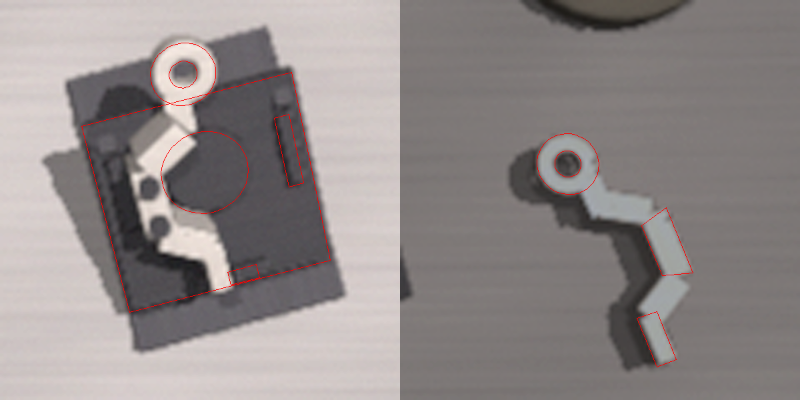

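View pics/o2.png

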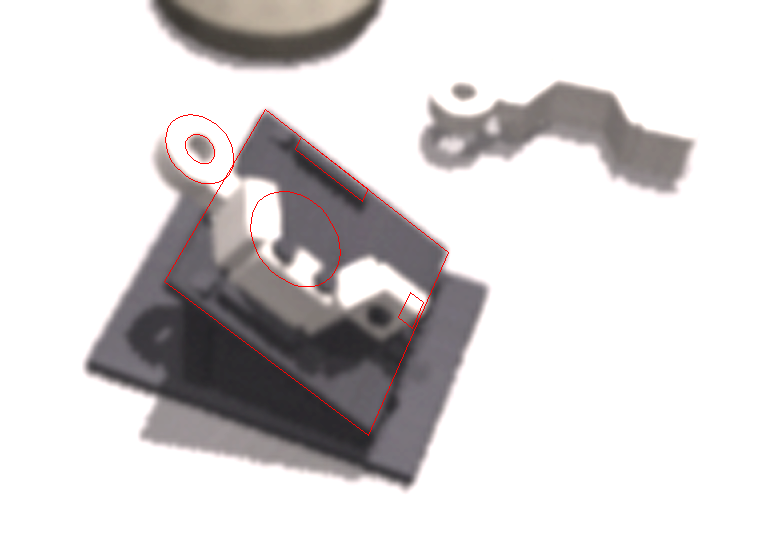

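View pics/o4.png

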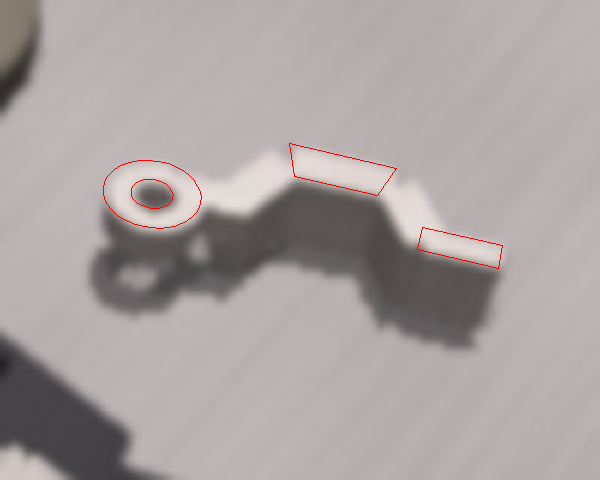

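```bash
cat >> h.py <<'E'
def plan(pos,Rt,turn_first=False):
    o=bot.get_obs(); Rc=R.from_quat(o['tool_rot']); d=np.array(pos)-o['eef_pos']
    rv=(Rc.inv()*R.from_matrix(Rt)).as_rotvec()
    Rd=R.from_matrix(Rt) if turn_first else Rc
    print('t',round(o['clock'],2),'shift(units of .025, tool axes%s)'%(' after turn' if turn_first else ''),np.round(Rd.inv().apply(d)/.025,3),'turn(.15)',np.round(rv/.15,3),'F',np.round(o['ft_force'],1),'w',round(o['grip_width'],4))
def goal(T,p,loc):
    Rm,t=T(p); return Rm@(np.array(loc)/1000)+t, Rm@np.diag([1.,-1,-1])
E
python3 - <<'E'
from h import *
ph=np.load('ph.npy'); p,Rt=goal(flatT,ph,(0,-41,33)); print(p); plan(p,Rt)
E
```

```text
[ 0.48342861 -0.32790328  0.033     ]
t 0.15 shift(units of .025, tool axes) [13.86  -1.156  8.666] turn(.15) [-0.011  0.     0.037] F [ 0.3  0.  -0.6] w 0.0857
```

```bash
python3 -m handwheel '[{"dx":0.4,"dz":0.1},{"dx":0.9,"dz":0.3,"az":0.037},{"dx":1,"dz":0.3,"dy":-0.2},{"dx":1,"dz":0.3,"dy":-0.2},{"dx":1,"dz":0.3,"dy":-0.2},{"dx":1,"dz":0.3,"dy":-0.2},{"dx":1,"dz":0.3,"dy":-0.2},{"dx":1,"dz":0.3},{"dx":1,"dz":0.3},{"dx":1,"dz":0.3},{"dx":1,"dz":0.3},{"dx":1,"dz":0.3}]'; python3 -m handwheel '[{"dx":1,"dz":0.3},{"dx":0.9,"dz":0.3},{"dx":0.4},{},{}]'
python3 - <<'E'
from h import *
ph=np.load('ph.npy'); p,Rt=goal(flatT,ph,(0,-41,33)); print(p); plan(p,Rt)
w=snap('wrist','w1')
draw(w,flatT,ph,halfL,(0,0,560,420),'w1o',1,1)
E
```

```text
[ 0.48342861 -0.32790328  0.033     ]
t 0.15 shift(units of .025, tool axes) [13.86  -1.156  8.666] turn(.15) [-0.011  0.     0.037] F [ 0.3  0.  -0.6] w 0.0857invalid input
invalid input
```

View pics/w1o.png

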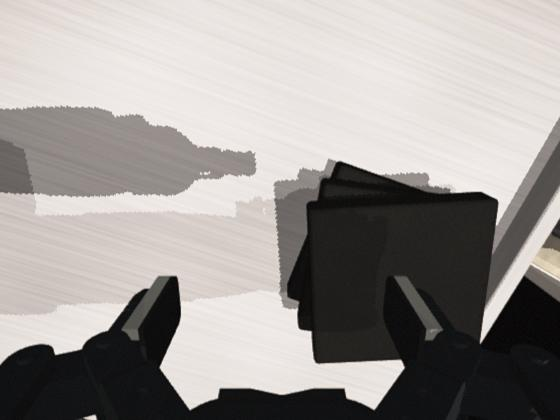

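```bash
python3 -m handwheel '[{"dx":0.4,"dy":0,"dz":0.1,"ax":0,"ay":0,"az":0.037},{"dx":0.9,"dy":-0.2,"dz":0.3,"ax":0,"ay":0,"az":0},{"dx":1,"dy":-0.2,"dz":0.3,"ax":0,"ay":0,"az":0},{"dx":1,"dy":-0.2,"dz":0.3,"ax":0,"ay":0,"az":0},{"dx":1,"dy":-0.2,"dz":0.3,"ax":0,"ay":0,"az":0},{"dx":1,"dy":-0.2,"dz":0.3,"ax":0,"ay":0,"az":0},{"dx":1,"dy":-0.2,"dz":0.3,"ax":0,"ay":0,"az":0},{"dx":1,"dy":0,"dz":0.3,"ax":0,"ay":0,"az":0},{"dx":1,"dy":0,"dz":0.3,"ax":0,"ay":0,"az":0},{"dx":1,"dy":0,"dz":0.3,"ax":0,"ay":0,"az":0},{"dx":1,"dy":0,"dz":0.3,"ax":0,"ay":0,"az":0}]'
```

```text
clock: 1.3
eef_pos: [0.4014, -0.3574, 0.1722]
tool_rot: [0.986, 0.167, 0.0, -0.0]
ft_force: [0.4, 0.0, 0.4]
grip_width: 0.0853
```

Run:
```python
from h import *
ph=np.load('ph.npy'); p,Rt=goal(flatT,ph,(0,-41,33))
w=snap('wrist','w1')
draw(w,flatT,ph,halfL,(0,0,560,420),'w1o',1,1); plan(p,Rt)
```

```text
t 1.35 shift(units of .025, tool axes) [ 3.342e+00 -1.000e-03  5.524e+00] turn(.15) [-0.011 -0.016  0.023] F [ 3.   0.3 -0.9] w 0.0858
```

View pics/w1o.png

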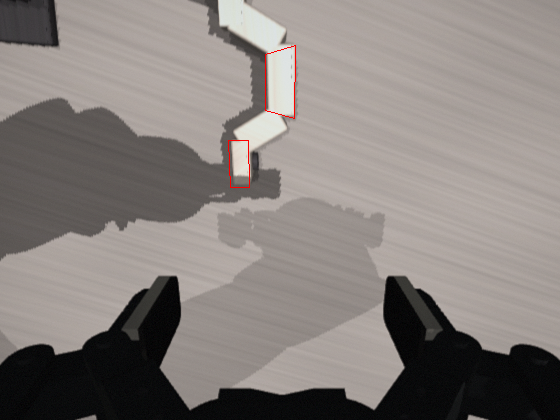

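```bash
python3 -m handwheel '[{"dx":1,"dy":0,"dz":0,"ax":0,"ay":0,"az":0},{"dx":1,"dy":0,"dz":0,"ax":0,"ay":0,"az":0.02},{"dx":1,"dy":0,"dz":0.4,"ax":0,"ay":0,"az":0},{"dx":0.34,"dy":0,"dz":0.8,"ax":0,"ay":0,"az":0},{"dx":0,"dy":0,"dz":1,"ax":0,"ay":0,"az":0},{"dx":0,"dy":0,"dz":1,"ax":0,"ay":0,"az":0},{"dx":0,"dy":0,"dz":1,"ax":0,"ay":0,"az":0},{"dx":0,"dy":0,"dz":0.8,"ax":0,"ay":0,"az":0},{"dx":0,"dy":0,"dz":0.4,"ax":0,"ay":0,"az":0},{"dx":0,"dy":0,"dz":0,"ax":0,"ay":0,"az":0},{"dx":0,"dy":0,"dz":0,"ax":0,"ay":0,"az":0}]'
python3 - <<'E'
from h import *
ph=np.load('ph.npy'); p,Rt=goal(flatT,ph,(0,-41,33))
plan(p,Rt)
w=snap('wrist','w2')
E
```

```text
clock: 2.45
eef_pos: [0.4795, -0.3313, 0.0384]
tool_rot: [0.986, 0.165, 0.0, 0.0]
ft_force: [0.6, -0.6, -0.5]
grip_width: 0.0856
t 2.45 shift(units of .025, tool axes) [ 0.193 -0.079  0.216] turn(.15) [ 0.004 -0.004 -0.02 ] F [ 0.6 -0.6 -0.5] w 0.0856
```

View pics/w2.png

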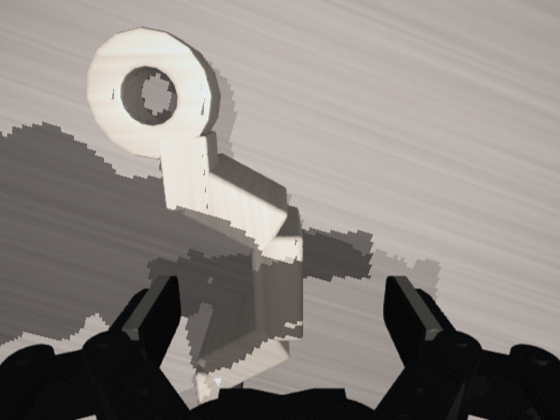

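```bash
python3 -m handwheel '[{"dx":0.19,"dy":-0.05,"dz":0.2,"ax":0,"ay":0,"az":-0.02},{"dx":0,"dy":0,"dz":0,"ax":0,"ay":0,"az":0}]'; python3 -m handwheel '[{"dx":0,"dy":0,"dz":0,"ax":0,"ay":0,"az":0},{"dx":0,"dy":0,"dz":0,"ax":0,"ay":0,"az":0},{"dx":0,"dy":0,"dz":0,"ax":0,"ay":0,"az":0},{"dx":0,"dy":0,"dz":0,"ax":0,"ay":0,"az":0},{"dx":0,"dy":0,"dz":0,"ax":0,"ay":0,"az":0},{"dx":0,"dy":0,"dz":0,"ax":0,"ay":0,"az":0},{"dx":0,"dy":0,"dz":0,"ax":0,"ay":0,"az":0},{"dx":0,"dy":0,"dz":0,"ax":0,"ay":0,"az":0}]' -1
```

```text
clock: 2.7
eef_pos: [0.4838, -0.3284, 0.0332]
tool_rot: [0.986, 0.167, 0.001, 0.0]
ft_force: [-0.6, -0.0, 0.0]
grip_width: 0.0855
clock: 3.5
eef_pos: [0.4832, -0.3287, 0.0331]
tool_rot: [0.986, 0.166, 0.0, 0.0]
ft_force: [-0.1, 0.6, 2.1]
grip_width: 0.019
```

```bash
python3 -m handwheel '[{"dx":0,"dy":0,"dz":-0.2,"ax":0,"ay":0,"az":0},{"dx":0,"dy":0,"dz":-0.5,"ax":0,"ay":0,"az":0},{"dx":0,"dy":0,"dz":-0.8,"ax":0,"ay":0,"az":0},{"dx":0,"dy":0,"dz":-0.8,"ax":0,"ay":0,"az":0},{"dx":0,"dy":0,"dz":-0.8,"ax":0,"ay":0,"az":0},{"dx":0,"dy":0,"dz":-0.8,"ax":0,"ay":0,"az":0},{"dx":0,"dy":0,"dz":-0.8,"ax":0,"ay":0,"az":0},{"dx":0,"dy":0,"dz":-0.8,"ax":0,"ay":0,"az":0},{"dx":0,"dy":0,"dz":-0.8,"ax":0,"ay":0,"az":0},{"dx":0,"dy":0,"dz":-0.5,"ax":0,"ay":0,"az":0},{"dx":0,"dy":0,"dz":0,"ax":0,"ay":0,"az":0}]'
python3 - <<'E'
from h import *
pn=np.load('pn.npy'); p,Rt=goal(nestT,pn,(0,-41,33+80)); print(p)
plan(p,Rt,True)
w=snap('wrist','w3')
E
```

```text
clock: 4.6
eef_pos: [0.484, -0.3291, 0.2052]
tool_rot: [0.986, 0.166, 0.002, 0.001]
ft_force: [1.2, 0.2, -3.3]
grip_width: 0.0188
[ 0.48957153 -0.11263974  0.17586087]
t 4.6 shift(units of .025, tool axes after turn) [ 1.403 -8.353  2.167] turn(.15) [-0.138  3.47   0.603] F [ 1.2  0.2 -3.3] w 0.0188
```

View pics/w3.png

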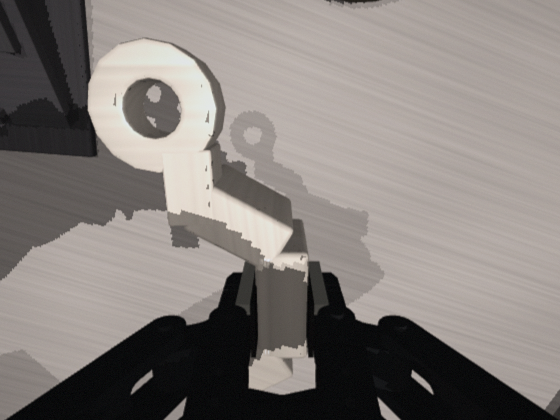

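```bash
cat >> h.py <<'E'
def heldT(o,off=(0,-41,33),rv=(0,0,0)):
    Rm=R.from_quat(o['tool_rot']).as_matrix()@np.diag([1.,-1,-1])@R.from_rotvec(rv).as_matrix()
    return Rm, o['eef_pos']-Rm@(np.array(off)/1000)
E
python3 - <<'E'
from h import *
w=load('w3'); o=bot.get_obs()
draw(w,lambda p:heldT(o),None,halfL,(60,20,300,370),'w3o',2,1)
E
```

```text
(no output)
```

View pics/w3o.png

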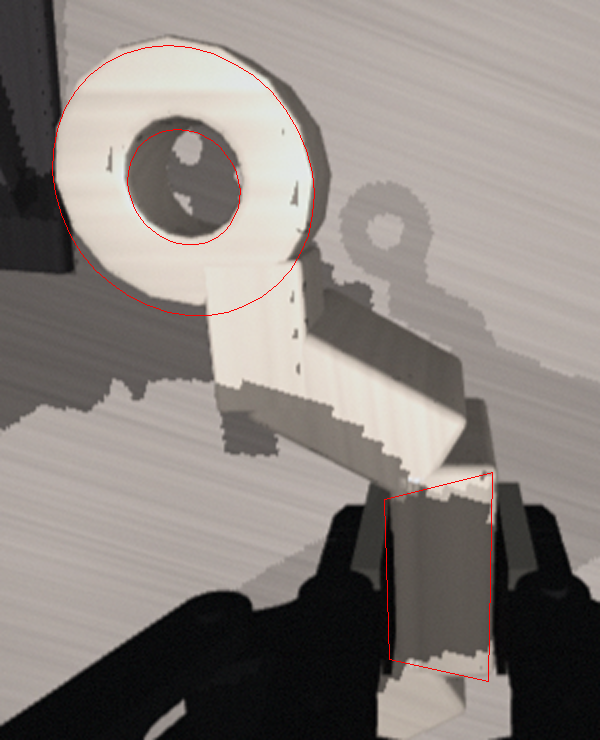

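```bash
python3 -m handwheel '[{"dx":0,"dy":0,"dz":0,"ax":-0.02,"ay":0.4,"az":0.07},{"dx":0,"dy":0,"dz":0,"ax":-0.03,"ay":0.8,"az":0.14},{"dx":0,"dy":0,"dz":0,"ax":-0.03,"ay":0.8,"az":0.14},{"dx":0,"dy":-0.2,"dz":0,"ax":-0.03,"ay":0.8,"az":0.14},{"dx":0.1,"dy":-0.5,"dz":0,"ax":-0.02,"ay":0.5,"az":0.09},{"dx":0.2,"dy":-0.8,"dz":0,"ax":-0.01,"ay":0.2,"az":0.03},{"dx":0.2,"dy":-0.9,"dz":0,"ax":0,"ay":0,"az":0},{"dx":0.2,"dy":-0.9,"dz":0,"ax":0,"ay":0,"az":0},{"dx":0.2,"dy":-0.9,"dz":0,"ax":0,"ay":0,"az":0},{"dx":0.2,"dy":-0.9,"dz":0,"ax":0,"ay":0,"az":0},{"dx":0.2,"dy":-0.9,"dz":0,"ax":0,"ay":0,"az":0}]'
python3 -m handwheel '[{"dx":0.1,"dy":-0.9,"dz":0.2,"ax":0,"ay":0,"az":0},{"dx":0,"dy":-0.8,"dz":0.2,"ax":0,"ay":0,"az":0},{"dx":0,"dy":-0.5,"dz":0.2,"ax":0,"ay":0,"az":0},{"dx":0,"dy":0,"dz":0,"ax":0,"ay":0,"az":0},{"dx":0,"dy":0,"dz":0,"ax":0,"ay":0,"az":0}]'
python3 - <<'E'
from h import *
pn=np.load('pn.npy'); p,Rt=goal(nestT,pn,(-.5,-41,33+80)); print(p)
plan(p,Rt,True)
w=snap('wrist','w4'); o=bot.get_obs()
draw(w,nestT,pn,nestL,(0,0,560,420),'w4o',1,1.5)
w['img']=cv2.imread('pics/w4o.png')[:,:,::-1]
draw(w,lambda p:heldT(o,(-1,-41,33)),None,halfL,(0,0,560,420),'w4o',1,1)
s=snap('side','s4')
E
```

```text
clock: 5.75
eef_pos: [0.4725, -0.1748, 0.2171]
tool_rot: [0.959, 0.115, 0.256, -0.034]
ft_force: [1.1, -0.1, -2.7]
grip_width: 0.0193
clock: 6.25
eef_pos: [0.4696, -0.1202, 0.2065]
tool_rot: [0.959, 0.116, 0.256, -0.033]
ft_force: [0.3, -0.5, -3.0]
grip_width: 0.0192
[ 0.48915121 -0.11274377  0.17561087]
t 6.25 shift(units of .025, tool axes after turn) [ 0.104 -0.101  1.485] turn(.15) [-0.022  0.004 -0.018] F [ 0.3 -0.5 -3. ] w 0.0192
```

View pics/w4o.png

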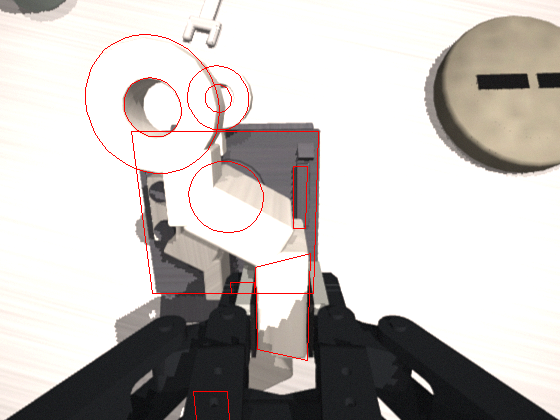

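View pics/s4.png

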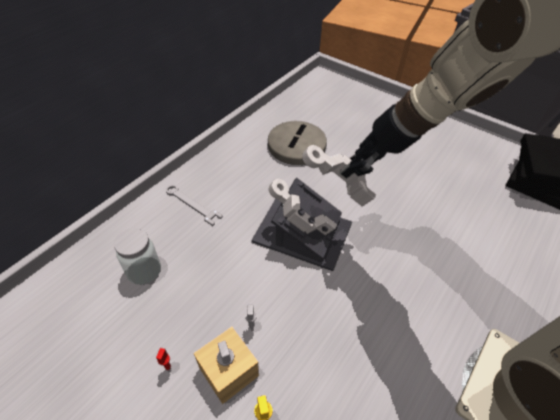

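Run:
```python
from h import *
w=load('w4');pn=np.load('pn.npy')
im=w['img'].astype(float); w['img']=(255*(im/255)**.5).astype(np.uint8)
draw(w,nestT,pn,[],(120,60,210,250),'w4a',3,1)
draw(w,nestT,pn,nestL,(120,60,210,250),'w4b',3,1)
cv2.imwrite('pics/w4c.png',cv2.resize(np.hstack([cv2.imread('pics/w4a.png'),cv2.imread('pics/w4b.png')]),(1000,595))[:, :])
```

```text
(no output)
```

View pics/w4b.png

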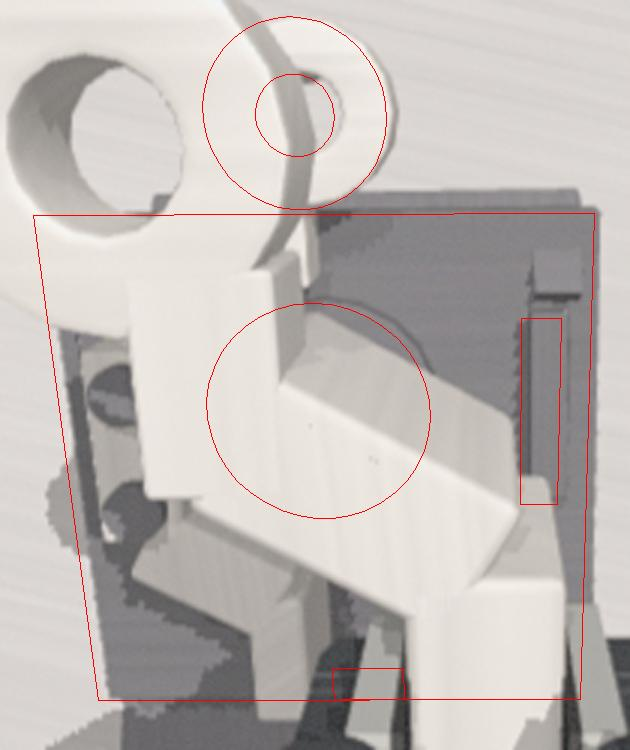

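View pics/w4a.png

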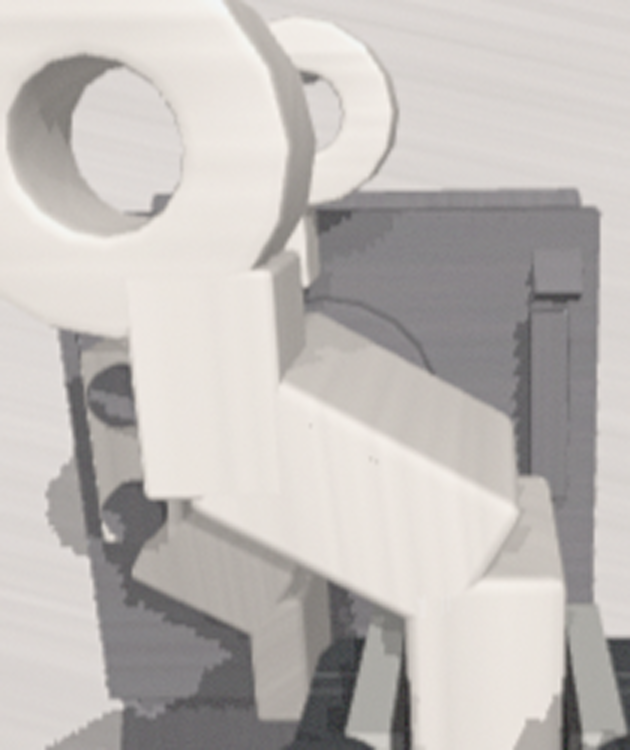

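Run:
```python
from h import *
w=load('w4');pn=np.load('pn.npy')
P=[(50,-71,0),(-90,71,0),(25,-52.5,9),(25,-62.5,9),(-25,-62.5,9),(74,-21,19.5),(74,-9,19.5)]
U=[(600,208),(108,700),(531,306),(569,306),(565,497),(397,112),(342,112)]
U=[((a+.5)/3+119.5,(b+.5)/3+59.5) for a,b in U]
q,r=fit(nestT,pn,[(w,P,U)]);print(pn,q,np.round(r,1).tolist()); np.save('pnw.npy',q)
o=bot.get_obs()
# held fit: points in w4
for off in [(-1,-41,33)]:
    Rm,t=heldT(o,off); print(np.round((proj(w,np.array([(74,0,40),(74,-9,40),(74,9,40),(-23.5,-51,40),(23.5,-51,40),(18,-31,40)])/1000@Rm.T+t)-[119.5,59.5])*3-.5))
w['img']=(255*(w['img']/255.)**.5).astype(np.uint8)
draw(w,nestT,q,nestL,(120,60,210,250),'w4b',3,1)
draw(w,lambda p:heldT(o,(-1,-41,33)),None,halfL,(60,20,300,370),'w4h',2,.8)
p,Rt=goal(nestT,q,(-1,-41,33+80)); plan(p,Rt,True)
```

```text
[ 0.53456626 -0.05926629  0.24262711] [ 0.53614805 -0.06129402  0.25449154] [[0.5, -0.5], [0.3, -0.3], [-0.4, 2.0], [0.1, 1.8], [0.7, -0.0], [-1.0, -0.7], [-0.2, -0.4]]
[[101. 140.]
 [187. 140.]
 [ 16. 140.]
 [565. 901.]
 [575. 580.]
 [409. 621.]]
t 6.35 shift(units of .025, tool axes after turn) [ 0.1   -0.011  1.535] turn(.15) [ 0.027 -0.007 -0.09 ] F [-0.1  0.3 -2.5] w 0.019
```

View pics/w4b.png

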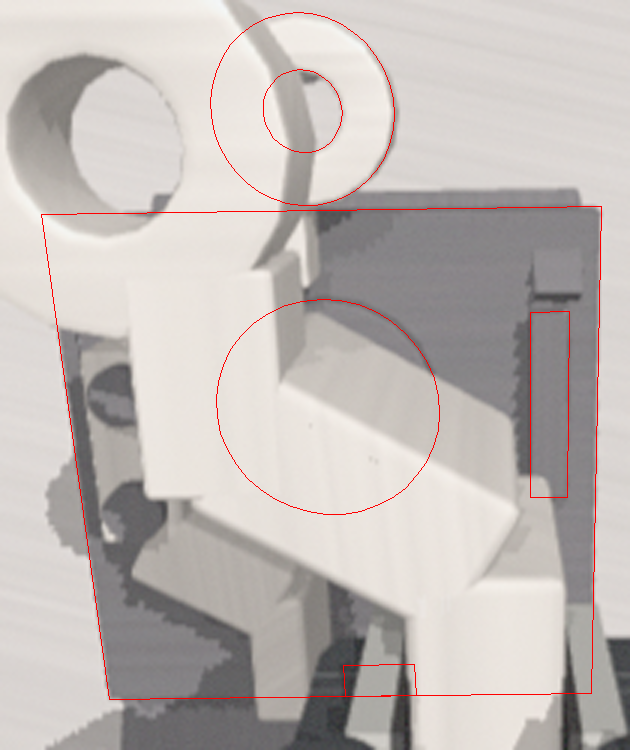

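View pics/w4h.png

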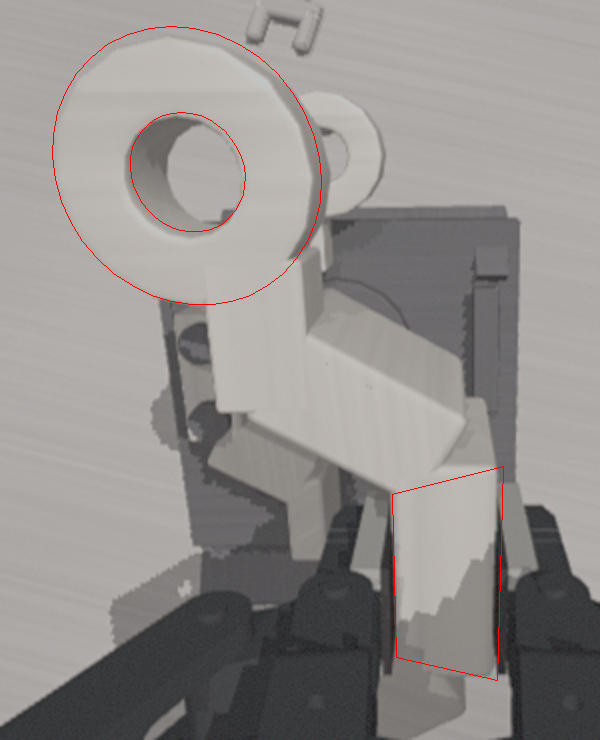

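```bash
python3 -m handwheel '[{"dx":0.1,"dy":0,"dz":0.3,"ax":0.02,"ay":0,"az":-0.06},{"dx":0,"dy":0,"dz":0.7,"ax":0,"ay":0,"az":0},{"dx":0,"dy":0,"dz":0.8,"ax":0,"ay":0,"az":0},{"dx":0,"dy":0,"dz":0.8,"ax":0,"ay":0,"az":0},{"dx":0,"dy":0,"dz":0.7,"ax":0,"ay":0,"az":0},{"dx":0,"dy":0,"dz":0.4,"ax":0,"ay":0,"az":0},{"dx":0,"dy":0,"dz":0.2,"ax":0,"ay":0,"az":0},{"dx":0,"dy":0,"dz":0,"ax":0,"ay":0,"az":0},{"dx":0,"dy":0,"dz":0,"ax":0,"ay":0,"az":0},{"dx":0,"dy":0,"dz":0,"ax":0,"ay":0,"az":0}]'
python3 - <<'E'
from h import *
q=np.load('pnw.npy'); p,Rt=goal(nestT,q,(-.8,-41.4,33+20)); plan(p,Rt)
w=snap('wrist','w5'); o=bot.get_obs()
w['img']=(255*(w['img']/255.)**.5).astype(np.uint8)
Rm,t=heldT(o,(-.8,-41.4,33))
draw(w,nestT,q,nestL,(60,20,300,370),'w5n',2,.8)
draw(w,lambda p:(Rm,t),None,halfL,(60,20,300,370),'w5h',2,.8)
snap('side','s5');snap('top','t5')
E
```

```text
clock: 7.35
eef_pos: [0.5202, -0.1081, 0.1254]
tool_rot: [0.958, 0.121, 0.258, -0.033]
ft_force: [-0.9, 0.1, -3.3]
grip_width: 0.0192
t 7.35 shift(units of .025, tool axes) [-0.037  0.006  0.066] turn(.15) [ 0.01  -0.02  -0.025] F [-0.9  0.1 -3.3] w 0.0192
```

View pics/w5n.png

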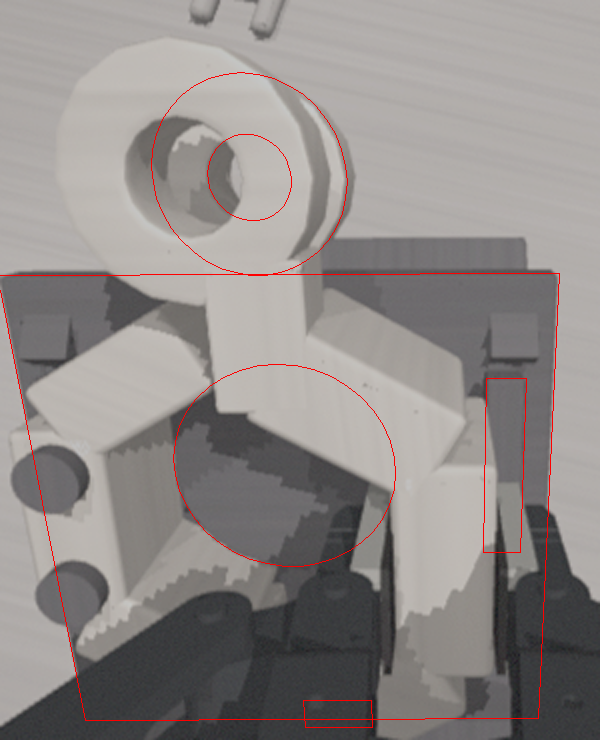

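View pics/w5h.png

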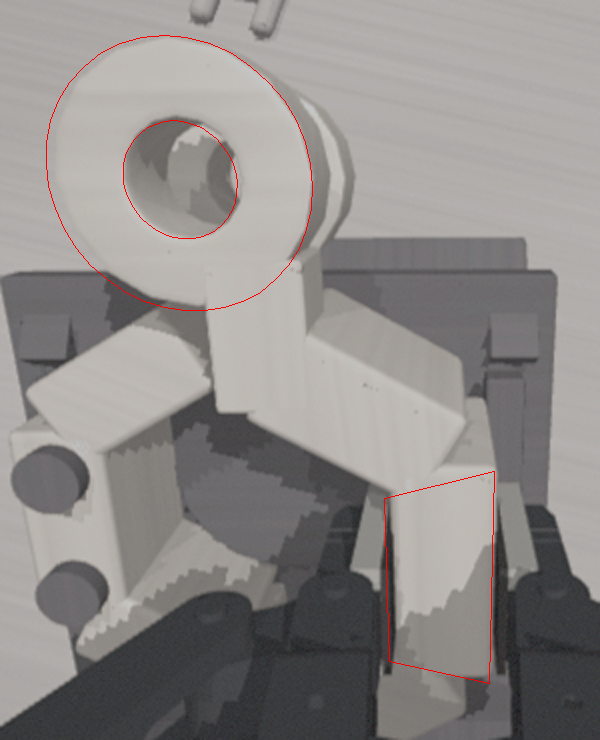

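Run:
```python
from h import *
q=np.load('pnw.npy'); o=bot.get_obs(); Rm,t=heldT(o,(-1,-41,33))
for n,b,k in (('t5',(255,160,110,130),4),('s5',(240,120,150,120),5)):
    c=load(n); c['img']=(255*(c['img']/255.)**.6).astype(np.uint8)
    draw(c,nestT,q,nestL,b,n+'n',k,1)
    draw(c,lambda p:(Rm,t),None,halfL,b,n+'h',k,1)
cv2.imwrite('pics/t5nh.png',np.hstack([cv2.imread('pics/t5n.png')[:,:400],cv2.imread('pics/t5h.png')[:,:400]]))
```

```text
(no output)
```

View pics/t5nh.png

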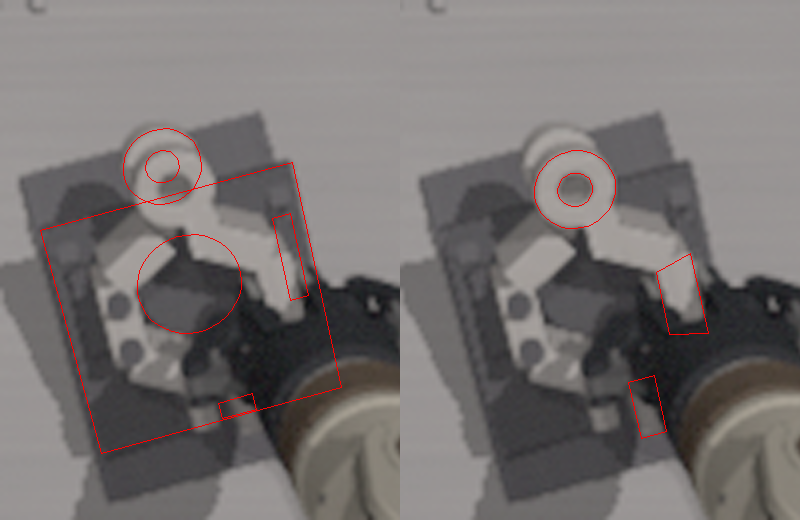

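View pics/s5n.png

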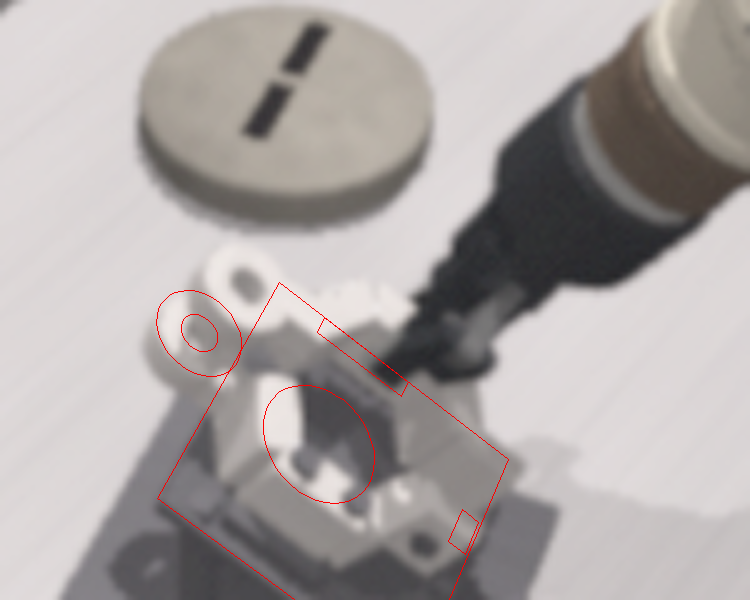

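View pics/s5h.png

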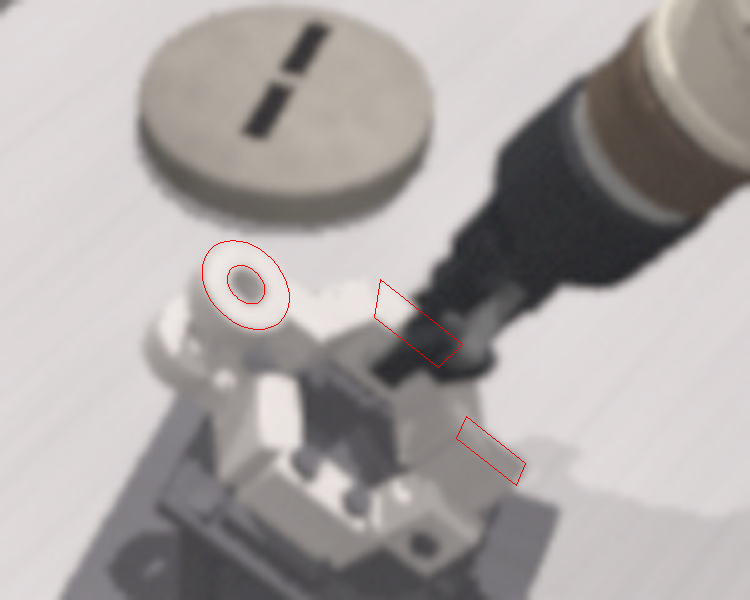

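```bash
python3 -m handwheel '[{"dx":-0.02,"dy":0,"dz":0.16,"ax":0,"ay":-0.01,"az":-0.01},{"dx":0,"dy":0,"dz":0.16,"ax":0,"ay":0,"az":0},{"dx":0,"dy":0,"dz":0.12,"ax":0,"ay":0,"az":0},{"dx":0,"dy":0,"dz":0.1,"ax":0,"ay":0,"az":0},{"dx":0,"dy":0,"dz":0,"ax":0,"ay":0,"az":0}]'
python3 -m handwheel '[{"dx":0,"dy":0,"dz":0.08,"ax":0,"ay":0,"az":0},{"dx":0,"dy":0,"dz":0.06,"ax":0,"ay":0,"az":0},{"dx":0,"dy":0,"dz":0,"ax":0,"ay":0,"az":0}]'
python3 - <<'E'
from h import *
q=np.load('pnw.npy'); p,Rt=goal(nestT,q,(-.8,-41.,33)); plan(p,Rt)
E
```

```text
clock: 8.0
eef_pos: [0.5258, -0.1059, 0.1119]
tool_rot: [0.958, 0.121, 0.256, -0.033]
ft_force: [0.3, 0.0, -3.2]
grip_width: 0.0189
clock: 8.3
eef_pos: [0.5276, -0.1056, 0.1093]
tool_rot: [0.958, 0.121, 0.257, -0.033]
ft_force: [-0.6, -0.9, -2.9]
grip_width: 0.019
t 8.3 shift(units of .025, tool axes) [0.015 0.01  0.153] turn(.15) [ 0.003  0.001 -0.016] F [-0.6 -0.9 -2.9] w 0.019
```

```bash
python3 -m handwheel '[{"dx":0,"dy":0,"dz":0.06,"ax":0,"ay":0,"az":0},{"dx":0,"dy":0,"dz":0.04,"ax":0,"ay":0,"az":0},{"dx":0,"dy":0,"dz":0.03,"ax":0,"ay":0,"az":0},{"dx":0,"dy":0,"dz":0,"ax":0,"ay":0,"az":0}]'
python3 - <<'E'
from h import *
q=np.load('pnw.npy'); p,Rt=goal(nestT,q,(-.8,-41.,33)); plan(p,Rt); print(bot.get_obs()['ft_torque'])
w=snap('wrist','w6'); snap('side','s6')
w['img']=(255*(w['img']/255.)**.5).astype(np.uint8)
draw(w,nestT,q,[],(60,20,300,370),'w6n',2,.8)
E
```

```text
clock: 8.7
eef_pos: [0.5292, -0.1053, 0.1066]
tool_rot: [0.958, 0.121, 0.257, -0.033]
ft_force: [-0.1, 0.1, -3.0]
grip_width: 0.0188
t 8.7 shift(units of .025, tool axes) [0.013 0.008 0.027] turn(.15) [ 0.003 -0.    -0.016] F [-0.1  0.1 -3. ] w 0.0188
[-0.26678075  0.78444393 -0.02008724]
```

View pics/w6n.png

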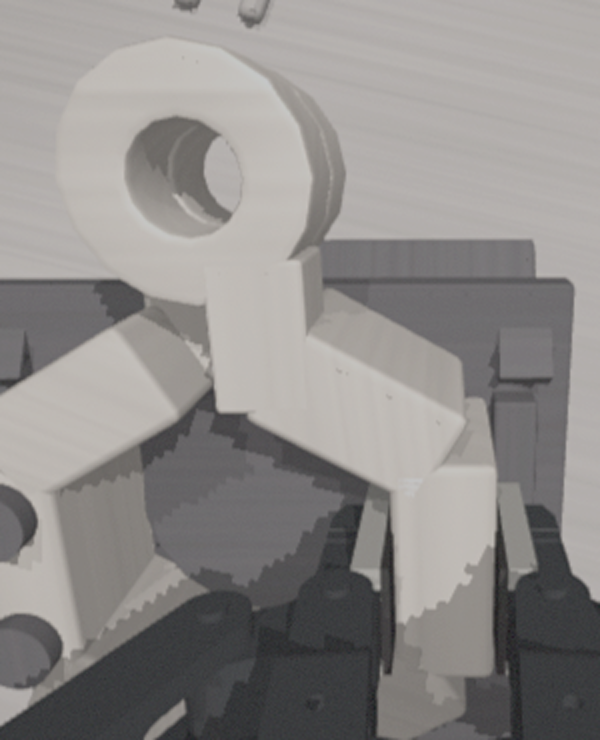

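```bash
for i in 1 2; do python3 -m handwheel '[{"dx":0,"dy":0,"dz":0.025,"ax":0,"ay":0,"az":0},{"dx":0,"dy":0,"dz":0,"ax":0,"ay":0,"az":0}]'; done
```

```text
clock: 9.0
eef_pos: [0.5296, -0.1053, 0.1063]
tool_rot: [0.958, 0.121, 0.257, -0.033]
ft_force: [-0.5, 0.1, -3.3]
grip_width: 0.0189
clock: 9.2
eef_pos: [0.5296, -0.1053, 0.1063]
tool_rot: [0.958, 0.121, 0.257, -0.033]
ft_force: [-6.3, -0.6, 3.9]
grip_width: 0.0188
```

```bash
python3 -m handwheel '[{"dx":0,"dy":0,"dz":0.025,"ax":0,"ay":0,"az":0},{"dx":0,"dy":0,"dz":0,"ax":0,"ay":0,"az":0}]'; python3 -m handwheel '[{"dx":0,"dy":0,"dz":0,"ax":0,"ay":0,"az":0},{"dx":0,"dy":0,"dz":0,"ax":0,"ay":0,"az":0},{"dx":0,"dy":0,"dz":0,"ax":0,"ay":0,"az":0},{"dx":0,"dy":0,"dz":0,"ax":0,"ay":0,"az":0}]' 0.0
python3 - <<'E'
from h import *
w=snap('wrist','w7'); q=np.load('pnw.npy'); p,Rt=goal(nestT,q,(-.8,-41.,33)); plan(p,Rt)
w['img']=(255*(w['img']/255.)**.5).astype(np.uint8)
draw(w,nestT,q,[],(60,20,300,370),'w7n',2,.8)
E
```

```text
clock: 9.4
eef_pos: [0.5296, -0.1053, 0.1062]
tool_rot: [0.958, 0.121, 0.257, -0.033]
ft_force: [-11.0, -0.6, 10.8]
grip_width: 0.0186
clock: 9.8
eef_pos: [0.5305, -0.1051, 0.1053]
tool_rot: [0.958, 0.121, 0.257, -0.033]
ft_force: [0.0, -0.5, -0.3]
grip_width: 0.0427
t 9.85 shift(units of .025, tool axes) [-0.001  0.006 -0.048] turn(.15) [ 0.004 -0.003 -0.014] F [-0.3  0.3 -0.3] w 0.0427
```

View pics/w7n.png

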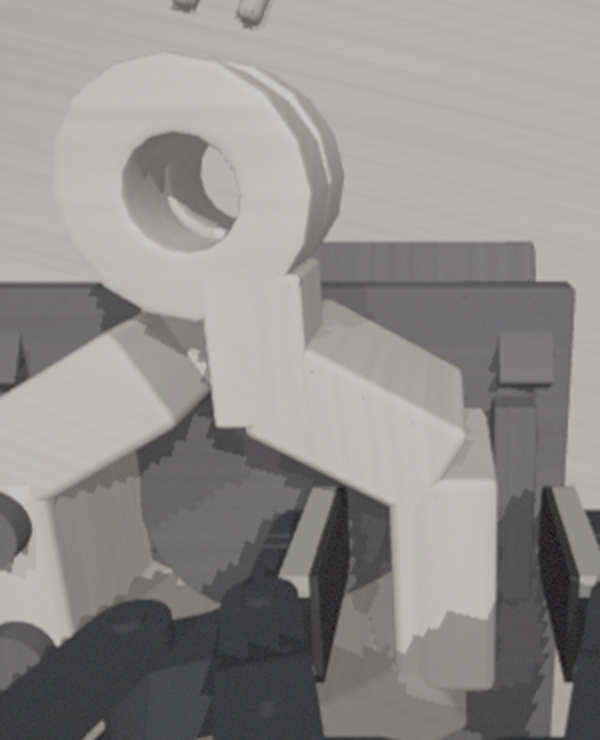

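```bash
python3 -m handwheel '[{"dx":0,"dy":0,"dz":-0.2,"ax":0,"ay":0,"az":0},{"dx":0,"dy":0,"dz":-0.5,"ax":0,"ay":0,"az":0},{"dx":0,"dy":0,"dz":-0.9,"ax":0,"ay":0,"az":0},{"dx":0,"dy":0,"dz":-1,"ax":0,"ay":0,"az":0},{"dx":0,"dy":0,"dz":-1,"ax":0,"ay":0,"az":0},{"dx":0,"dy":0,"dz":-0.7,"ax":0,"ay":0,"az":0},{"dx":0,"dy":0,"dz":-0.3,"ax":0,"ay":0,"az":0},{"dx":0,"dy":0,"dz":0,"ax":0,"ay":0,"az":0},{"dx":0,"dy":0,"dz":0,"ax":0,"ay":0,"az":0}]'
python3 - <<'E'
from h import *
w=snap('wrist','w8'); q=np.load('pnw.npy')
snap('side','s8');snap('top','t8')
w['img']=(255*(w['img']/255.)**.5).astype(np.uint8)
draw(w,nestT,q,nestL[1:]+halfL,(100,60,250,250),'w8n',3,.9)
for n,b,k in (('t8',(255,160,110,130),4),('s8',(240,120,150,120),5)):
    c=load(n); c['img']=(255*(c['img']/255.)**.6).astype(np.uint8)
    draw(c,nestT,q,nestL[1:]+halfL,b,n+'n',k,1)
E
```

```text
clock: 10.75
eef_pos: [0.4743, -0.1193, 0.2041]
tool_rot: [0.958, 0.121, 0.257, -0.033]
ft_force: [-0.3, 0.1, 0.4]
grip_width: 0.0424
```

View pics/w8n.png

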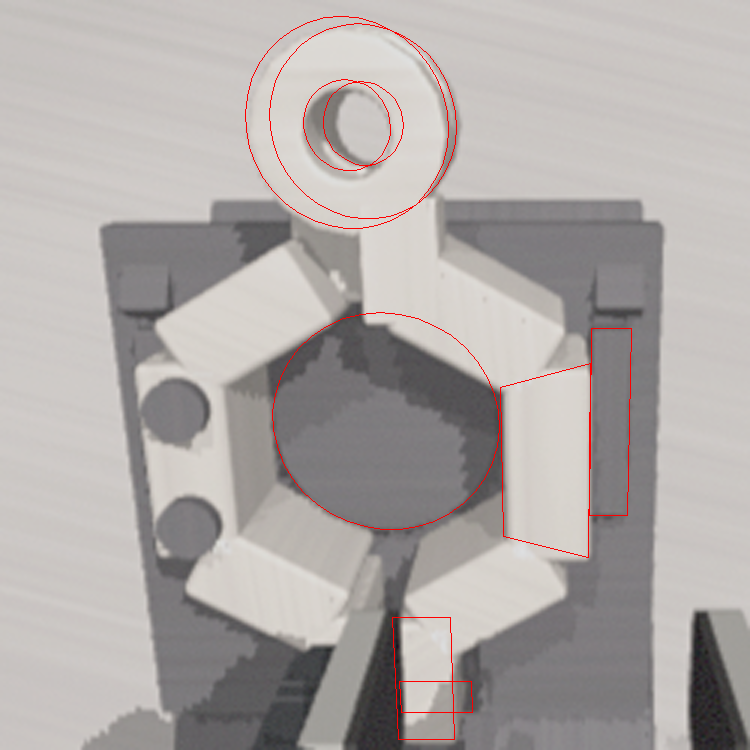

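View pics/s8n.png

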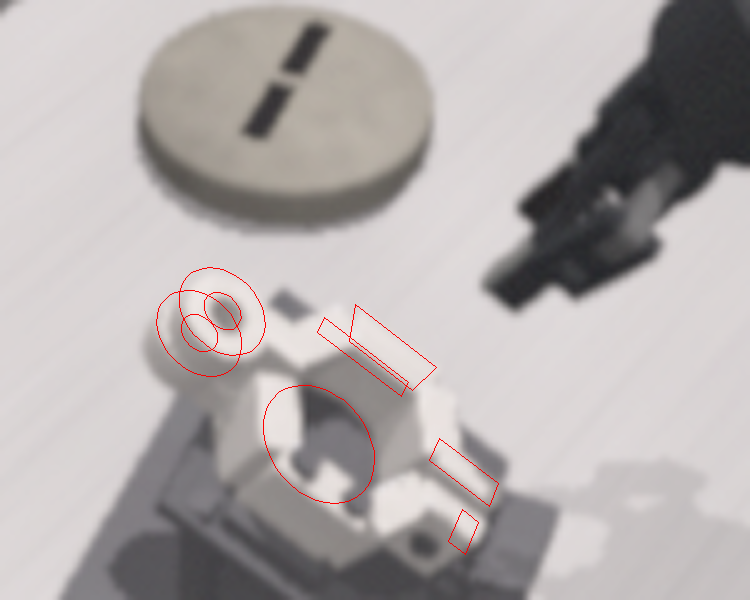

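Run:
```python
from h import *
c=load('t8'); s=load('s8')
for n,cc,b in (('pt',c,(115,235,70,70)),('ps',s,(190,320,80,80))):
    draw(cc,flatT,[0,0,0],[],b,n,8,1.3)
for cc in (c,s):
    print([ (round(d['confidence'],2),np.round(d['rect']).tolist()) for d in bot.trace('pin',cc)])
```

```text
[(0.59, [134.0, 317.0, 19.0, 19.0]), (0.55, [258.0, 127.0, 15.0, 72.0]), (0.51, [189.0, 261.0, 10.0, 10.0]), (0.51, [123.0, 231.0, 15.0, 10.0]), (0.46, [143.0, 271.0, 19.0, 16.0])]
[(0.85, [226.0, 354.0, 15.0, 28.0]), (0.83, [264.0, 408.0, 22.0, 22.0]), (0.58, [251.0, 314.0, 14.0, 21.0]), (0.58, [162.0, 358.0, 10.0, 20.0])]
```

View pics/pt.png

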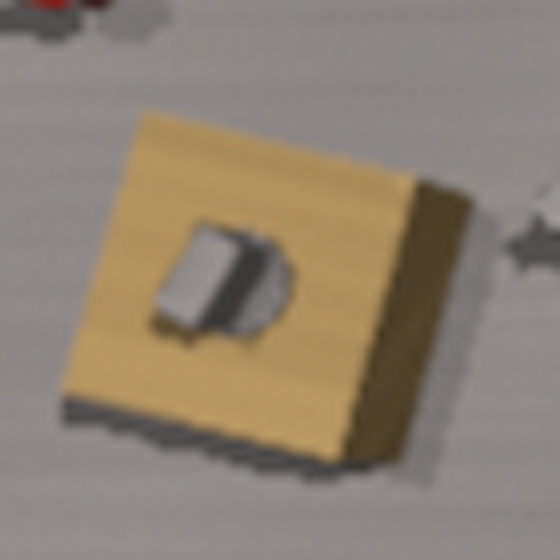

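View pics/ps.png

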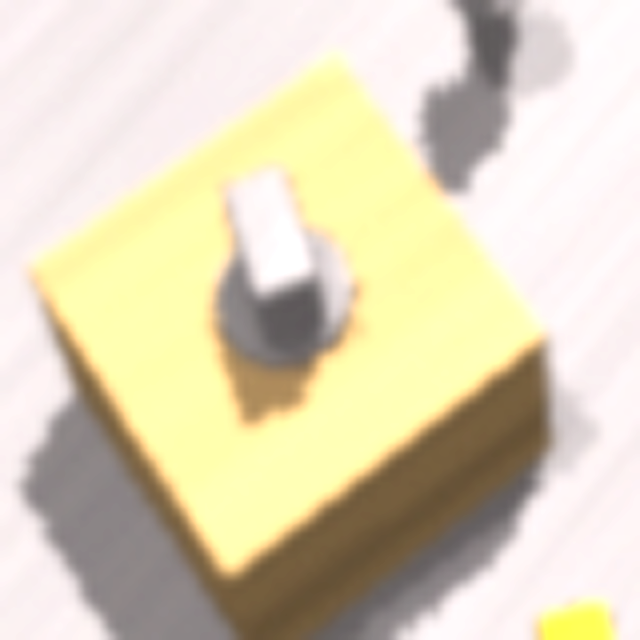

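Run:
```python
from h import *
c=load('t8'); s=load('s8')
T=lambda p:flatT(p,.072)
P=[(13,7,40),(13,-7,40),(-13,-7,40),(-13,7,40)]
t=[((a+.5)/8+114.5,(b+.5)/8+234.5) for a,b in [(200,221),(241,234),(202,325),(154,310)]]
S=[((a+.5)/8+189.5,(b+.5)/8+319.5) for a,b in [(285,166),(315,272),(256,292),(225,186)]]
S2=[S[3],S[0],S[1],S[2]]
best=None
for SS in ([S[i:]+S[:i] for i in range(4)]):
    q,r=fit(T,[.45,.3,-.4],[(c,P,t),(s,P,SS)])
    e=np.abs(r).mean()
    if best is None or e<best[0]: best=(e,q,r)
e,q,r=best;print(e,q,np.round(r,1).tolist())
print(fit(T,q,[(c,P,t)])[0])
np.save('pp.npy',q)
draw(c,T,q,pinL,(115,235,70,70),'pto',8,1.3);draw(s,T,q,pinL,(190,320,80,80),'pso',8,1.3)
a=cv2.imread('pics/pto.png')[:400,:400];b=cv2.imread('pics/pso.png')[100:500,100:500];cv2.imwrite('pics/pp.png',np.hstack([a,b]))
p,Rt=goal(T,q,(0,0,28));print(p);plan(p+[0,0,.08],Rt,True)
```

```text
0.6837780233139679 [ 0.44965396  0.28616847 -0.50168254] [[-0.1, 0.2], [0.4, 1.7], [-1.0, 1.1], [-0.6, -0.1], [-1.1, -0.8], [-0.6, -1.5], [0.8, -0.5], [0.0, 0.4]]
[ 0.45116729  0.28553981 -0.3896044 ]
[0.44965396 0.28616847 0.1       ]
t 11.0 shift(units of .025, tool axes after turn) [ -8.659 -13.742   0.947] turn(.15) [-1.324 -3.31   4.907] F [-0.8 -0.3 -0.4] w 0.0424
```

View pics/pp.png

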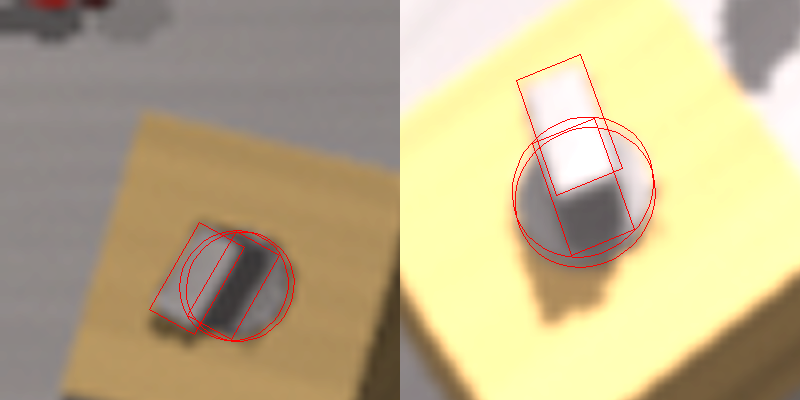

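```bash
python3 -m handwheel '[{"dx":0,"dy":0,"dz":-0.4,"ax":-0.1,"ay":-0.25,"az":0.37},{"dx":0,"dy":0,"dz":-0.4,"ax":-0.22,"ay":-0.55,"az":0.82},{"dx":0,"dy":0,"dz":-0.2,"ax":-0.22,"ay":-0.55,"az":0.82},{"dx":0,"dy":0,"dz":0,"ax":-0.22,"ay":-0.55,"az":0.82},{"dx":0,"dy":0,"dz":0,"ax":-0.22,"ay":-0.55,"az":0.82},{"dx":0,"dy":0,"dz":0,"ax":-0.22,"ay":-0.55,"az":0.82},{"dx":0,"dy":0,"dz":0,"ax":-0.12,"ay":-0.3,"az":0.44},{"dx":0,"dy":0,"dz":0,"ax":0,"ay":0,"az":0}]' 1
python3 - <<'E'
from h import *
q=np.load('pp.npy');T=lambda p:flatT(p,.072)
p,Rt=goal(T,q,(0,0,28));plan(p+[0,0,.08],Rt,True)
E
```

```text
clock: 11.8
eef_pos: [0.441, -0.181, 0.2257]
tool_rot: [0.978, -0.207, 0.006, -0.023]
ft_force: [1.2, 0.7, 0.2]
grip_width: 0.0855
t 11.8 shift(units of .025, tool axes after turn) [ -8.683 -16.552   1.828] turn(.15) [-0.316 -0.002  0.566] F [1.2 0.7 0.2] w 0.0855
```

```bash
python3 -m handwheel '[{"dx":-0.2,"dy":-0.4,"dz":0,"ax":-0.1,"ay":0,"az":0.2},{"dx":-0.4,"dy":-0.7,"dz":0,"ax":-0.1,"ay":0,"az":0.2},{"dx":-0.5,"dy":-0.95,"dz":0,"ax":-0.1,"ay":0,"az":0.16},{"dx":-0.5,"dy":-1,"dz":0,"ax":0,"ay":0,"az":0},{"dx":-0.5,"dy":-1,"dz":0,"ax":0,"ay":0,"az":0},{"dx":-0.5,"dy":-1,"dz":0,"ax":0,"ay":0,"az":0},{"dx":-0.5,"dy":-1,"dz":0,"ax":0,"ay":0,"az":0},{"dx":-0.5,"dy":-1,"dz":0,"ax":0,"ay":0,"az":0},{"dx":-0.5,"dy":-1,"dz":0,"ax":0,"ay":0,"az":0},{"dx":-0.5,"dy":-1,"dz":0,"ax":0,"ay":0,"az":0},{"dx":-0.5,"dy":-1,"dz":0,"ax":0,"ay":0,"az":0},{"dx":-0.5,"dy":-1,"dz":0,"ax":0,"ay":0,"az":0}]'
python3 -m handwheel '[{"dx":-0.5,"dy":-1,"dz":0,"ax":0,"ay":0,"az":0},{"dx":-0.5,"dy":-1,"dz":0,"ax":0,"ay":0,"az":0},{"dx":-0.5,"dy":-1,"dz":0,"ax":0,"ay":0,"az":0},{"dx":-0.5,"dy":-1,"dz":0,"ax":0,"ay":0,"az":0},{"dx":-0.5,"dy":-0.6,"dz":0,"ax":0,"ay":0,"az":0},{"dx":-0.3,"dy":-0.2,"dz":0,"ax":0,"ay":0,"az":0},{"dx":0,"dy":0,"dz":0,"ax":0,"ay":0,"az":0}]'
python3 - <<'E'
from h import *
q=np.load('pp.npy');T=lambda p:flatT(p,.072)
p,Rt=goal(T,q,(0,0,28));plan(p+[0,0,.08],Rt,True)
w=snap('wrist','w9'); draw(w,T,q,pinL,(0,0,560,420),'w9o',1,1)
E
```

```text
clock: 13.0
eef_pos: [0.3398, -0.0514, 0.2505]
tool_rot: [0.987, -0.138, 0.011, -0.077]
ft_force: [0.1, 0.2, -0.3]
grip_width: 0.0853
clock: 13.7
eef_pos: [0.2824, 0.0018, 0.2719]
tool_rot: [0.989, -0.105, 0.011, -0.108]
ft_force: [-0.3, 1.1, -0.0]
grip_width: 0.0854
t 13.7 shift(units of .025, tool axes after turn) [  0.397 -13.189   3.674] turn(.15) [-1.435  0.21   1.931] F [-0.3  1.1 -0. ] w 0.0854
```

View pics/w9o.png

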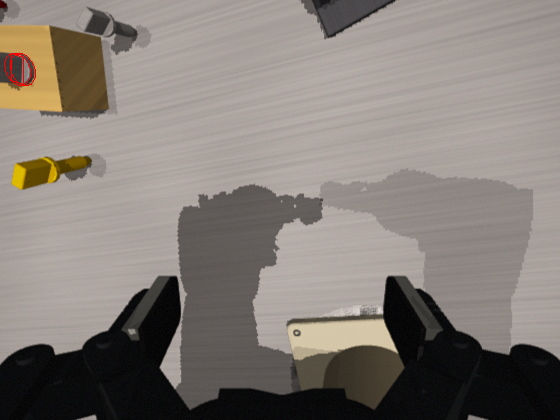

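Run:
```python
from h import *
print(np.round(bot.get_obs()['joint_pos'],3))
```

```text
[-0.212 -0.222 -0.425  1.368  0.217  3.141]
```

```bash
python3 - <<'E'
from h import *
q=np.load('pp.npy');q[2]+=np.pi;np.save('pp2.npy',q);T=lambda p:flatT(p,.072)
p,Rt=goal(T,q,(0,0,28));plan(p+[0,0,.08],Rt,True)
E
python3 -m handwheel '[{"dx":0,"dy":0,"dz":0,"ax":0,"ay":0,"az":-0.4},{"dx":0,"dy":0,"dz":0,"ax":0,"ay":0,"az":-0.8},{"dx":0,"dy":0,"dz":0,"ax":0,"ay":0,"az":-1},{"dx":0,"dy":0,"dz":0,"ax":0,"ay":0,"az":-1},{"dx":0,"dy":0,"dz":0,"ax":0,"ay":0,"az":-1},{"dx":0,"dy":0,"dz":0,"ax":0,"ay":0,"az":-1},{"dx":0,"dy":0,"dz":0,"ax":0,"ay":0,"az":-1},{"dx":0,"dy":0,"dz":0,"ax":0,"ay":0,"az":-1},{"dx":0,"dy":0,"dz":0,"ax":0,"ay":0,"az":-1},{"dx":0,"dy":0,"dz":0,"ax":0,"ay":0,"az":-1},{"dx":0,"dy":0,"dz":0,"ax":0,"ay":0,"az":-1},{"dx":0,"dy":0,"dz":0,"ax":0,"ay":0,"az":-1}]'
python3 - <<'E'
from h import *
q=np.load('pp2.npy');T=lambda p:flatT(p,.072)
p,Rt=goal(T,q,(0,0,28));plan(p+[0,0,.08],Rt,True)
print(bot.get_obs()['joint_pos'])
E
```

```text
t 13.75 shift(units of .025, tool axes after turn) [-0.371 13.185  3.672] turn(.15) [ -0.298  -2.056 -18.905] F [-0.5 -0.3  0.2] w 0.0851
clock: 14.95
eef_pos: [0.2836, 0.0013, 0.2714]
tool_rot: [0.736, 0.668, 0.088, -0.063]
ft_force: [-0.5, -1.1, -1.0]
grip_width: 0.0856
t 14.95 shift(units of .025, tool axes after turn) [-0.344 13.184  3.657] turn(.15) [ 0.978 -1.175 -7.738] F [-0.5 -1.1 -1. ] w 0.0856
[-0.21267351 -0.2198183  -0.4237926   1.36790627  0.21662945  1.4544211 ]
```

```bash
python3 -m handwheel '[{"dx":0,"dy":0,"dz":0,"ax":0.12,"ay":-0.15,"az":-0.97},{"dx":0,"dy":0,"dz":0,"ax":0.12,"ay":-0.15,"az":-0.97},{"dx":0,"dy":0,"dz":0,"ax":0.12,"ay":-0.15,"az":-0.97},{"dx":0,"dy":0,"dz":0,"ax":0.12,"ay":-0.15,"az":-0.97},{"dx":0,"dy":0.1,"dz":0,"ax":0.12,"ay":-0.15,"az":-0.97},{"dx":0,"dy":0.3,"dz":0,"ax":0.12,"ay":-0.15,"az":-0.97},{"dx":0,"dy":0.5,"dz":0,"ax":0.12,"ay":-0.15,"az":-0.97},{"dx":0,"dy":0.7,"dz":0.1,"ax":0.12,"ay":-0.15,"az":-0.94},{"dx":0,"dy":0.9,"dz":0.2,"ax":0,"ay":0,"az":0},{"dx":0,"dy":1,"dz":0.2,"ax":0,"ay":0,"az":0},{"dx":0,"dy":1,"dz":0.2,"ax":0,"ay":0,"az":0},{"dx":0,"dy":1,"dz":0.2,"ax":0,"ay":0,"az":0}]'
python3 - <<'E'
from h import *
q=np.load('pp2.npy');T=lambda p:flatT(p,.072)
p,Rt=goal(T,q,(0,0,28));plan(p+[0,0,.08],Rt,True)
print(bot.get_obs()['joint_pos'])
E
```

```text
clock: 16.15
eef_pos: [0.3594, 0.1159, 0.2497]
tool_rot: [0.252, 0.968, -0.0, 0.002]
ft_force: [0.8, -0.1, 0.5]
grip_width: 0.0854
t 16.15 shift(units of .025, tool axes after turn) [0.111 7.705 2.789] turn(.15) [-0.     0.024 -0.05 ] F [ 0.8 -0.1  0.5] w 0.0854
[ 0.31400824 -0.00443452 -0.27886724  1.29391889 -0.00263934  0.82321491]
```

```bash
python3 -m handwheel '[{"dx":0.05,"dy":1,"dz":0.1,"ax":0,"ay":0,"az":-0.05},{"dx":0.06,"dy":1,"dz":0.1,"ax":0,"ay":0,"az":0},{"dx":0,"dy":1,"dz":0.1,"ax":0,"ay":0,"az":0},{"dx":0,"dy":1,"dz":0.2,"ax":0,"ay":0,"az":0},{"dx":0,"dy":1,"dz":0.2,"ax":0,"ay":0,"az":0},{"dx":0,"dy":1,"dz":0.2,"ax":0,"ay":0,"az":0},{"dx":0,"dy":0.9,"dz":0.2,"ax":0,"ay":0,"az":0},{"dx":0,"dy":0.6,"dz":0.1,"ax":0,"ay":0,"az":0},{"dx":0,"dy":0.2,"dz":0,"ax":0,"ay":0,"az":0},{"dx":0,"dy":0,"dz":0,"ax":0,"ay":0,"az":0},{"dx":0,"dy":0,"dz":0,"ax":0,"ay":0,"az":0}]'
python3 - <<'E'
from h import *
q=np.load('pp2.npy');T=lambda p:flatT(p,.072)
p,Rt=goal(T,q,(0,0,28));plan(p,Rt)
w=snap('wrist','w10'); draw(w,T,q,pinL,(0,0,560,420),'w10o',1,1)
E
```

```text
clock: 17.25
eef_pos: [0.4487, 0.2844, 0.2201]
tool_rot: [0.248, 0.969, -0.001, 0.002]
ft_force: [-0.4, 0.6, 0.2]
grip_width: 0.0852
t 17.25 shift(units of .025, tool axes) [0.018 0.082 4.804] turn(.15) [-0.004  0.022 -0.001] F [-0.4  0.6  0.2] w 0.0852
```

View pics/w10o.png

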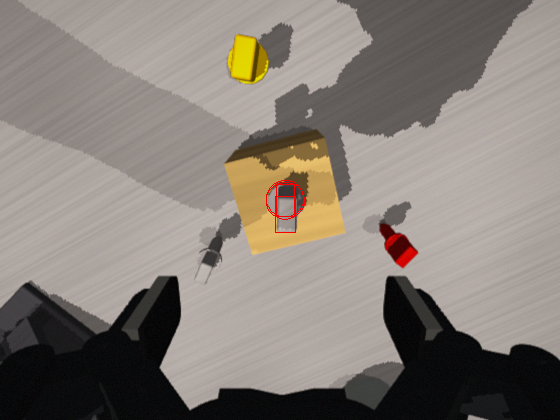

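```bash
python3 -m handwheel '[{"dx":0.02,"dy":0.08,"dz":0.6,"ax":0,"ay":0,"az":0},{"dx":0,"dy":0,"dz":0.9,"ax":0,"ay":0,"az":0},{"dx":0,"dy":0,"dz":0.9,"ax":0,"ay":0,"az":0},{"dx":0,"dy":0,"dz":0.9,"ax":0,"ay":0,"az":0},{"dx":0,"dy":0,"dz":0.7,"ax":0,"ay":0,"az":0},{"dx":0,"dy":0,"dz":0.4,"ax":0,"ay":0,"az":0},{"dx":0,"dy":0,"dz":0.2,"ax":0,"ay":0,"az":0},{"dx":0,"dy":0,"dz":0,"ax":0,"ay":0,"az":0},{"dx":0,"dy":0,"dz":0,"ax":0,"ay":0,"az":0}]'
python3 - <<'E'
from h import *
q=np.load('pp2.npy');T=lambda p:flatT(p,.072)
p,Rt=goal(T,q,(0,0,28));plan(p,Rt)
w=snap('wrist','w11'); draw(w,T,q,pinL,(150,150,260,260),'w11o',2,1)
E
```

```text
clock: 18.2
eef_pos: [0.4504, 0.2871, 0.1062]
tool_rot: [0.248, 0.969, 0.0, 0.002]
ft_force: [0.3, 1.4, -0.2]
grip_width: 0.0851
t 18.2 shift(units of .025, tool axes) [ 0.008 -0.047  0.25 ] turn(.15) [0.011 0.029 0.001] F [ 0.3  1.4 -0.2] w 0.0851
```

View pics/w11o.png

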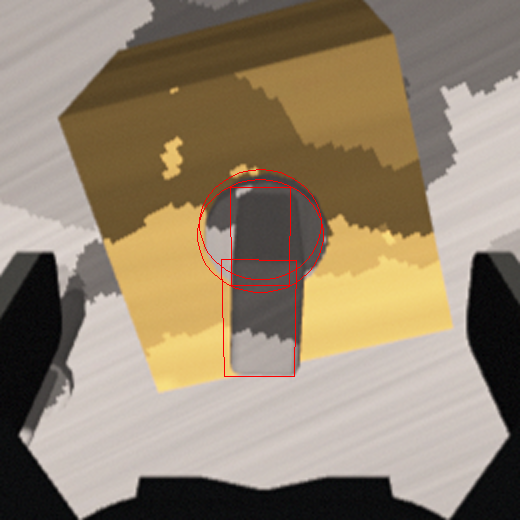

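```bash
python3 -m handwheel '[{"dx":0,"dy":0,"dz":0.2,"ax":0.01,"ay":0.02,"az":0},{"dx":0,"dy":0,"dz":0,"ax":0,"ay":0,"az":0}]'; python3 -m handwheel '[{"dx":0,"dy":0,"dz":0,"ax":0,"ay":0,"az":0},{"dx":0,"dy":0,"dz":0,"ax":0,"ay":0,"az":0},{"dx":0,"dy":0,"dz":0,"ax":0,"ay":0,"az":0},{"dx":0,"dy":0,"dz":0,"ax":0,"ay":0,"az":0},{"dx":0,"dy":0,"dz":0,"ax":0,"ay":0,"az":0},{"dx":0,"dy":0,"dz":0,"ax":0,"ay":0,"az":0},{"dx":0,"dy":0,"dz":0,"ax":0,"ay":0,"az":0},{"dx":0,"dy":0,"dz":0,"ax":0,"ay":0,"az":0}]' -1
```

```text
clock: 18.45
eef_pos: [0.4498, 0.2868, 0.1002]
tool_rot: [0.248, 0.969, -0.001, 0.0]
ft_force: [-0.9, -0.0, -0.1]
grip_width: 0.0856
clock: 19.25
eef_pos: [0.4499, 0.2869, 0.1005]
tool_rot: [0.248, 0.969, -0.001, 0.0]
ft_force: [0.1, -0.6, 1.9]
grip_width: 0.0131
```

```bash
python3 -m handwheel '[{"dx":0,"dy":0,"dz":-0.2,"ax":0,"ay":0,"az":0},{"dx":0,"dy":0,"dz":-0.5,"ax":0,"ay":0,"az":0},{"dx":0,"dy":0,"dz":-0.8,"ax":0,"ay":0,"az":0},{"dx":0,"dy":0,"dz":-0.8,"ax":0,"ay":0,"az":0},{"dx":0,"dy":0,"dz":-0.8,"ax":0,"ay":0,"az":0},{"dx":0,"dy":0,"dz":-1,"ax":0,"ay":0,"az":0},{"dx":0,"dy":0,"dz":-1,"ax":0,"ay":0,"az":0},{"dx":0,"dy":0,"dz":-1,"ax":0,"ay":0,"az":0},{"dx":0,"dy":0,"dz":-1,"ax":0,"ay":0,"az":0},{"dx":0,"dy":0,"dz":-0.7,"ax":0,"ay":0,"az":0},{"dx":0,"dy":0,"dz":-0.2,"ax":0,"ay":0,"az":0},{"dx":0,"dy":0,"dz":0,"ax":0,"ay":0,"az":0}]'
python3 - <<'E'
from h import *
q=np.load('pnw.npy'); Rm,t=nestT(q); F=np.diag([-1.,1,-1])
p=Rm@np.array([.074,0,.04+.062+.015+.028])+t; print(p); plan(p,Rm@F,True)
w=snap('wrist','w12')
E
```

```text
clock: 20.45
eef_pos: [0.4501, 0.2872, 0.3013]
tool_rot: [0.248, 0.969, -0.0, 0.001]
ft_force: [-0.6, 0.5, -2.2]
grip_width: 0.0135
[ 0.52800494 -0.0634123   0.24057368]
t 20.45 shift(units of .025, tool axes after turn) [  1.66  -14.358   1.847] turn(.15) [-1.32  -3.311 -4.921] F [-0.6  0.5 -2.2] w 0.0135
```

View pics/w12.png

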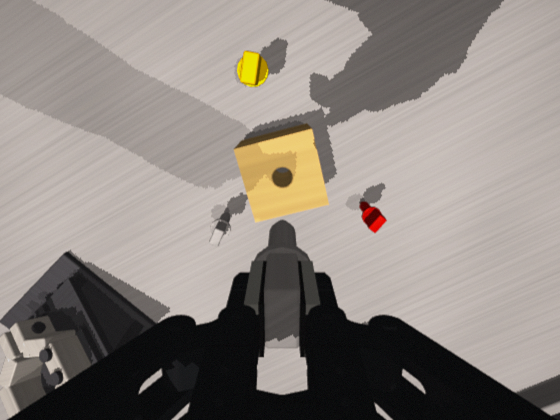

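```bash
python3 -m handwheel '[{"dx":0,"dy":-0.1,"dz":0,"ax":-0.09,"ay":-0.24,"az":-0.35},{"dx":0,"dy":-0.3,"dz":0,"ax":-0.19,"ay":-0.47,"az":-0.7},{"dx":0,"dy":-0.5,"dz":0,"ax":-0.19,"ay":-0.47,"az":-0.7},{"dx":0,"dy":-0.7,"dz":0,"ax":-0.19,"ay":-0.47,"az":-0.7},{"dx":0,"dy":-0.8,"dz":0,"ax":-0.19,"ay":-0.47,"az":-0.7},{"dx":0,"dy":-0.8,"dz":0,"ax":-0.19,"ay":-0.47,"az":-0.7},{"dx":0,"dy":-0.8,"dz":0,"ax":-0.19,"ay":-0.47,"az":-0.7},{"dx":0,"dy":-0.8,"dz":0,"ax":-0.09,"ay":-0.24,"az":-0.35},{"dx":0,"dy":-0.8,"dz":0,"ax":0,"ay":0,"az":0},{"dx":0,"dy":-0.8,"dz":0,"ax":0,"ay":0,"az":0}]'
python3 - <<'E'
from h import *
q=np.load('pnw.npy'); Rm,t=nestT(q); F=np.diag([-1.,1,-1])
p=Rm@np.array([.074,0,.04+.062+.015+.028])+t; plan(p,Rm@F,True); print(bot.get_obs()['joint_pos'])
E
```

```text
clock: 21.5
eef_pos: [0.4482, 0.13, 0.2938]
tool_rot: [-0.121, 0.959, 0.032, 0.253]
ft_force: [-0.2, 0.1, -1.7]
grip_width: 0.0128
t 21.5 shift(units of .025, tool axes after turn) [ 0.077 -8.292  2.415] turn(.15) [-0.004 -0.047 -0.017] F [-0.2  0.1 -1.7] w 0.0128
[ 0.29491946 -0.21236575 -0.4740569   0.79294358 -0.02059154  0.03777258]
```

```bash
python3 -m handwheel '[{"dx":0.08,"dy":-0.9,"dz":0,"ax":0,"ay":-0.04,"az":0},{"dx":0,"dy":-1,"dz":0,"ax":0,"ay":0,"az":0},{"dx":0,"dy":-1,"dz":0,"ax":0,"ay":0,"az":0},{"dx":0,"dy":-1,"dz":0,"ax":0,"ay":0,"az":0},{"dx":0,"dy":-1,"dz":0.1,"ax":0,"ay":0,"az":0},{"dx":0,"dy":-1,"dz":0.2,"ax":0,"ay":0,"az":0},{"dx":0,"dy":-1,"dz":0.3,"ax":0,"ay":0,"az":0},{"dx":0,"dy":-0.8,"dz":0.3,"ax":0,"ay":0,"az":0},{"dx":0,"dy":-0.4,"dz":0.3,"ax":0,"ay":0,"az":0},{"dx":0,"dy":-0.19,"dz":0,"ax":0,"ay":0,"az":0},{"dx":0,"dy":0,"dz":0,"ax":0,"ay":0,"az":0},{"dx":0,"dy":0,"dz":0,"ax":0,"ay":0,"az":0}]'
python3 - <<'E'
from h import *
q=np.load('pnw.npy'); Rm,t=nestT(q); F=np.diag([-1.,1,-1])
p=Rm@np.array([.074,0,.04+.062+.015+.028])+t; plan(p,Rm@F,True)
w=snap('wrist','w13');o=bot.get_obs(); s=snap('side','s13');tp=snap('top','t13')
G=[circ(0,0,-48,8),circ(0,0,-62,4),circ(0,0,0,15),rect(-13,13,-7,7,40)]
pT=lambda _:(R.from_quat(o['tool_rot']).as_matrix()@F,o['eef_pos']-R.from_quat(o['tool_rot']).as_matrix()@F@np.array([0,0,.028]))
import copy
for n,c,b,k in (('w13o',w,(150,100,270,250),3),('s13o',s,(220,80,150,120),5),('t13o',tp,(240,120,130,130),5)):
    c=dict(c); c['img']=(255*(c['img']/255.)**.6).astype(np.uint8)
    draw(c,nestT,q,nestL[1:]+halfL[:2],b,n,k,1)
    im=cv2.imread('pics/'+n+'.png'); full=np.zeros((420,560,3),np.uint8)
    A,tt=pT(0)
    for L in G:
        Q=(proj(c,np.array(L)/1000@A.T+tt)-np.array(b[:2])+.5)*k-.5
        cv2.polylines(im,[np.round(Q).astype(int)],False,(255,0,0),1)
    cv2.imwrite('pics/'+n+'.png',im)
E
```

```text
clock: 22.7
eef_pos: [0.5143, -0.0653, 0.2689]
tool_rot: [-0.121, 0.958, 0.033, 0.258]
ft_force: [1.0, -0.2, -2.1]
grip_width: 0.0134
t 22.7 shift(units of .025, tool axes after turn) [ 0.09  -0.064  1.258] turn(.15) [ 0.001  0.016 -0.016] F [ 1.  -0.2 -2.1] w 0.0134
```

View pics/w13o.png

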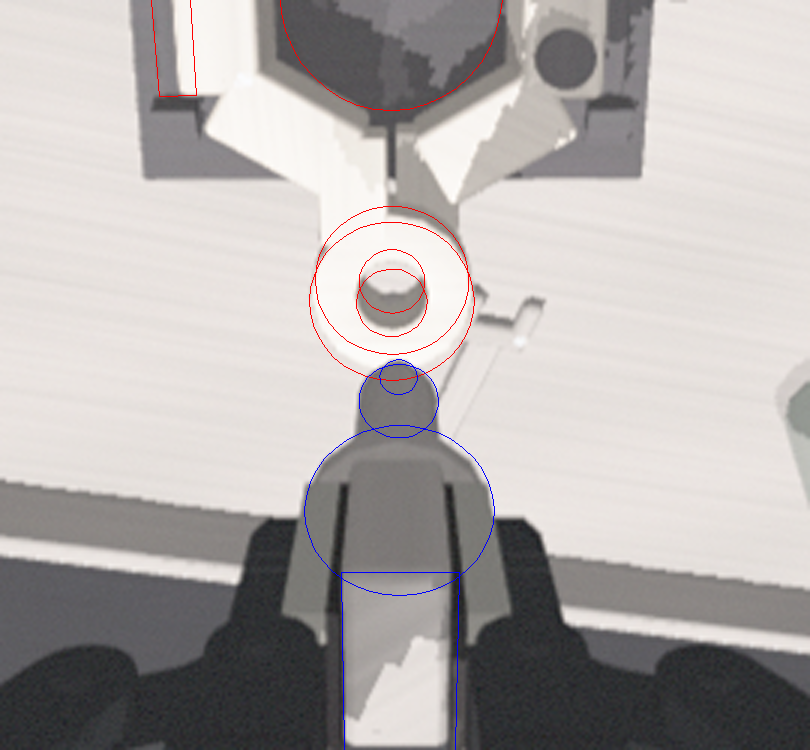

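View pics/s13o.png

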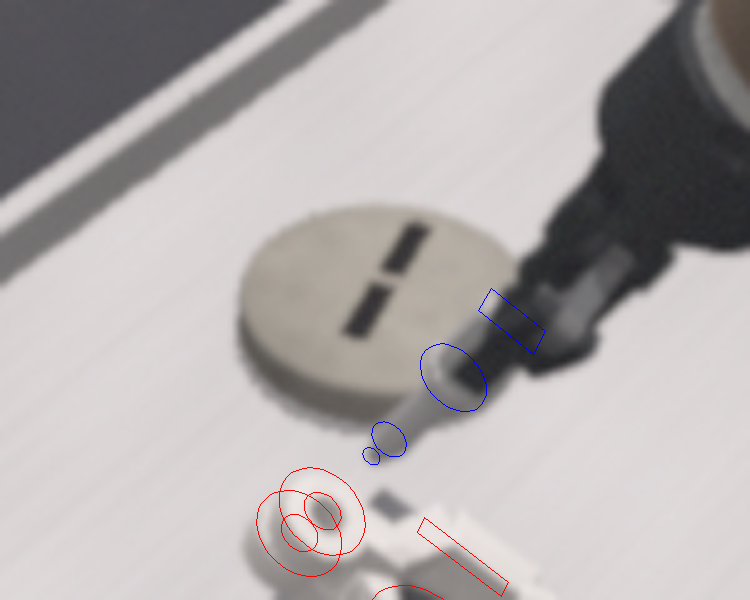

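View pics/t13o.png

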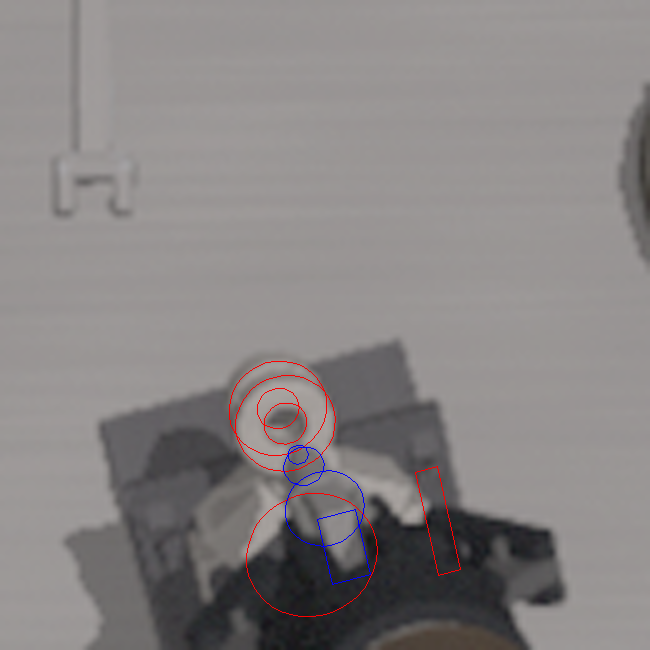

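```bash
python3 -m handwheel '[{"dx":0.06,"dy":-0.04,"dz":0.3,"ax":0,"ay":0.01,"az":-0.01},{"dx":0.05,"dy":-0.02,"dz":0.5,"ax":0,"ay":0,"az":0},{"dx":0,"dy":0,"dz":0.5,"ax":0,"ay":0,"az":0},{"dx":0,"dy":0,"dz":0.2,"ax":0,"ay":0,"az":0},{"dx":0,"dy":0,"dz":0.1,"ax":0,"ay":0,"az":0},{"dx":0,"dy":0,"dz":0,"ax":0,"ay":0,"az":0},{"dx":0,"dy":0,"dz":0,"ax":0,"ay":0,"az":0}]'
cat > chk.py <<'E'
from h import *
import sys
n=sys.argv[1]
q=np.load('pnw.npy'); Rm,t=nestT(q); F=np.diag([-1.,1,-1])
p=Rm@np.array([.0735,0,.04+.028])+t; plan(p,Rm@F)
o=bot.get_obs(); A=R.from_quat(o['tool_rot']).as_matrix()@F; tt=o['eef_pos']-A@np.array([0,0,.028])
print('pin origin in nest mm',np.round(Rm.T@(tt-t)*1000,1),'axis',np.round(Rm.T@A[:,2],3),'F nest',np.round(Rm.T@o['ft_force'],1))
if n!='-':
    w=snap('wrist',n)
    G=[circ(0,0,-48,8),circ(0,0,-62,4),circ(0,0,0,15),rect(-13,13,-7,7,40)]
    for nm,c,b,k in ((n+'o',w,(150,100,270,250),3),):
        c=dict(c); c['img']=(255*(c['img']/255.)**.6).astype(np.uint8)
        draw(c,nestT,q,nestL[1:3]+halfL[:2],b,nm,k,1)
        im=cv2.imread('pics/'+nm+'.png')
        for L in G:
            Q=(proj(c,np.array(L)/1000@A.T+tt)-np.array(b[:2])+.5)*k-.5
            cv2.polylines(im,[np.round(Q).astype(int)],False,(255,0,0),1)
        cv2.imwrite('pics/'+nm+'.png',im)
E
python3 chk.py w14
```

```text
clock: 23.55
eef_pos: [0.5322, -0.0631, 0.2335]
tool_rot: [-0.122, 0.958, 0.033, 0.258]
ft_force: [0.5, -0.5, -1.4]
grip_width: 0.0131
t 23.55 shift(units of .025, tool axes) [0.028 0.032 2.75 ] turn(.15) [-0.006  0.012 -0.008] F [ 0.5 -0.5 -1.4] w 0.0131
pin origin in nest mm [ 74.1  -0.8 108.7] axis [-0.002  0.001  1.   ] F nest [-0.4 -0.6 -1.4]
```

View pics/w14o.png

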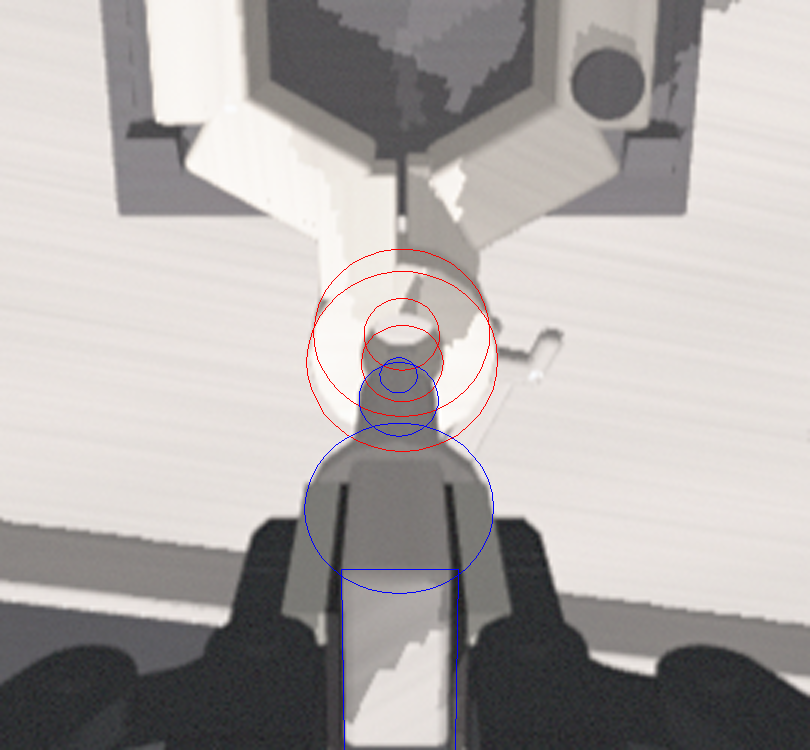

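```bash
python3 -m handwheel '[{"dx":0.04,"dy":0.03,"dz":0.1,"ax":0,"ay":0.01,"az":0},{"dx":0,"dy":0,"dz":0.2,"ax":0,"ay":0,"az":0},{"dx":0,"dy":0,"dz":0.2,"ax":0,"ay":0,"az":0},{"dx":0,"dy":0,"dz":0.1,"ax":0,"ay":0,"az":0},{"dx":0,"dy":0,"dz":0,"ax":0,"ay":0,"az":0}]'; python3 chk.py w15
```

```text
clock: 24.1
eef_pos: [0.5381, -0.0605, 0.2187]
tool_rot: [-0.122, 0.958, 0.033, 0.256]
ft_force: [-0.3, -0.1, -1.9]
grip_width: 0.013
t 24.1 shift(units of .025, tool axes) [-0.056 -0.011  2.111] turn(.15) [ 0.    -0.01  -0.011] F [-0.3 -0.1 -1.9] w 0.013
pin origin in nest mm [72.1  0.3 92.8] axis [ 0.001 -0.     1.   ] F nest [-1.3 -0.1 -1.5]
```

View pics/w15o.png

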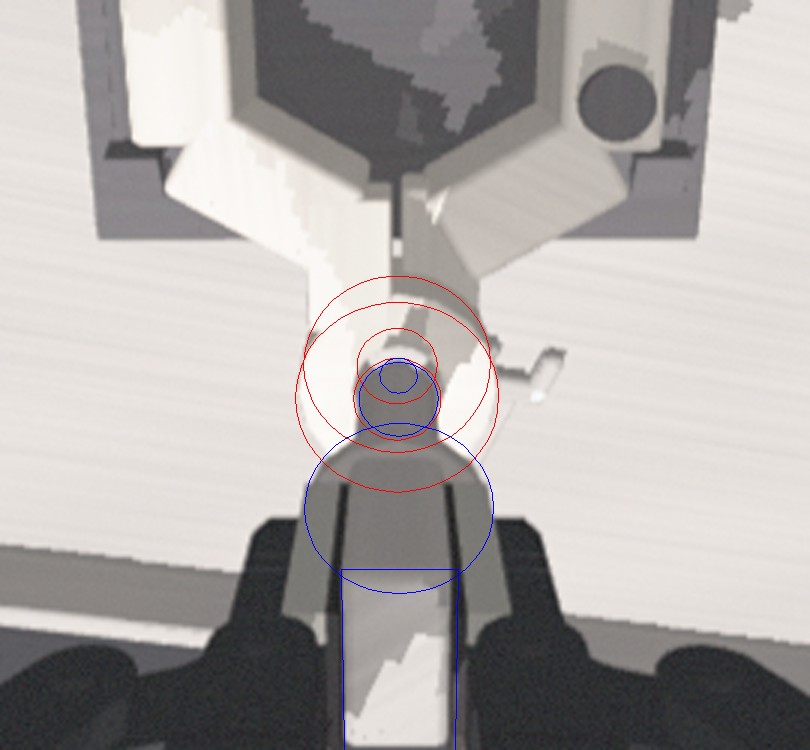

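```bash
python3 -m handwheel '[{"dx":-0.02,"dy":0,"dz":0.15,"ax":0,"ay":0,"az":0},{"dx":-0.01,"dy":0,"dz":0.15,"ax":0,"ay":0,"az":0},{"dx":0,"dy":0,"dz":0,"ax":0,"ay":0,"az":0}]'; python3 chk.py -;python3 -m handwheel '[{"dx":0,"dy":0,"dz":0.15,"ax":0,"ay":0,"az":0},{"dx":0,"dy":0,"dz":0.15,"ax":0,"ay":0,"az":0},{"dx":0,"dy":0,"dz":0,"ax":0,"ay":0,"az":0}]'; python3 chk.py -
```

```text
clock: 24.45
eef_pos: [0.5425, -0.0594, 0.2127]
tool_rot: [-0.122, 0.958, 0.033, 0.256]
ft_force: [0.1, 0.4, -2.8]
grip_width: 0.0133
t 24.45 shift(units of .025, tool axes) [-0.02  -0.008  1.815] turn(.15) [-0.001 -0.007 -0.01 ] F [ 0.1  0.4 -2.8] w 0.0133
pin origin in nest mm [73.   0.2 85.4] axis [0.001 0.    1.   ] F nest [-1.2  0.3 -2.5]
clock: 24.75
eef_pos: [0.5462, -0.0586, 0.2062]
tool_rot: [-0.122, 0.958, 0.033, 0.256]
ft_force: [0.6, 0.3, -2.8]
grip_width: 0.013
t 24.75 shift(units of .025, tool axes) [-0.017 -0.004  1.515] turn(.15) [-0.003 -0.006 -0.01 ] F [ 0.6  0.3 -2.8] w 0.013
pin origin in nest mm [73.1  0.1 77.9] axis [0.001 0.    1.   ] F nest [-0.8  0.1 -2.7]
```

```bash
python3 -m handwheel '[{"dx":0,"dy":0,"dz":0.12,"ax":0,"ay":0,"az":0},{"dx":0,"dy":0,"dz":0.12,"ax":0,"ay":0,"az":0},{"dx":0,"dy":0,"dz":0,"ax":0,"ay":0,"az":0}]'; python3 chk.py -;python3 -m handwheel '[{"dx":0,"dy":0,"dz":0.12,"ax":0,"ay":0,"az":0},{"dx":0,"dy":0,"dz":0.12,"ax":0,"ay":0,"az":0},{"dx":0,"dy":0,"dz":0,"ax":0,"ay":0,"az":0}]'; python3 chk.py w16
```

```text
clock: 25.05
eef_pos: [0.5491, -0.0579, 0.2012]
tool_rot: [-0.122, 0.958, 0.033, 0.256]
ft_force: [-1.3, -0.7, -3.7]
grip_width: 0.0129
t 25.05 shift(units of .025, tool axes) [-1.300e-02  1.000e-03  1.281e+00] turn(.15) [-0.004 -0.005 -0.01 ] F [-1.3 -0.7 -3.7] w 0.0129
pin origin in nest mm [73.2 -0.  72. ] axis [0.001 0.001 1.   ] F nest [-3.1 -0.3 -2.5]
clock: 25.35
eef_pos: [0.552, -0.0571, 0.196]
tool_rot: [-0.122, 0.958, 0.033, 0.256]
ft_force: [-0.8, -0.3, -3.0]
grip_width: 0.0133
t 25.35 shift(units of .025, tool axes) [-1.100e-02 -1.000e-03  1.041e+00] turn(.15) [-0.004 -0.005 -0.01 ] F [-0.8 -0.3 -3. ] w 0.0133
pin origin in nest mm [73.2  0.  66. ] axis [0.001 0.001 1.   ] F nest [-2.3 -0.  -2.2]
```

View pics/w16o.png

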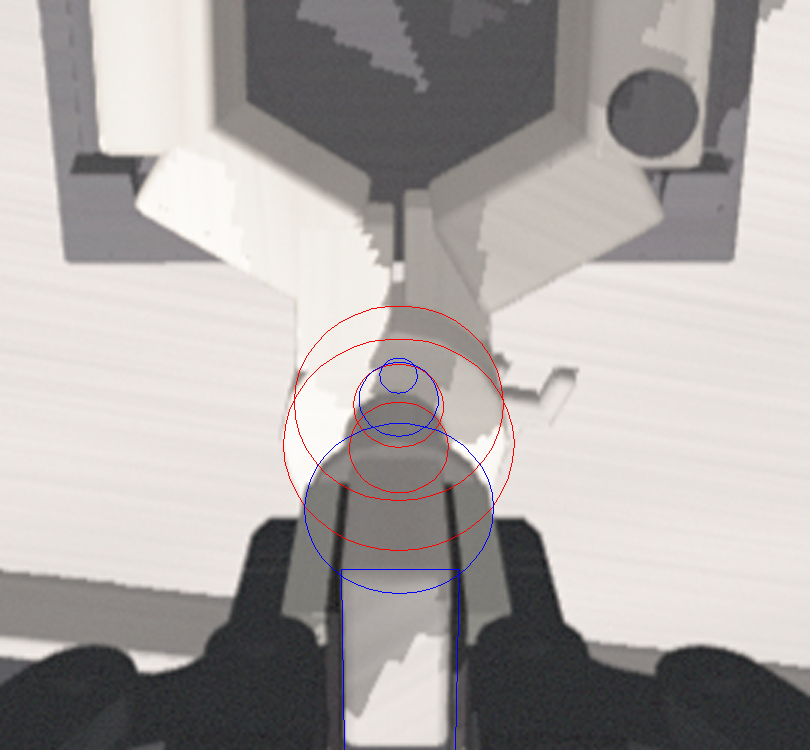

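```bash
for i in 1 2; do python3 -m handwheel '[{"dx":0,"dy":0,"dz":0.12,"ax":0,"ay":0,"az":0},{"dx":0,"dy":0,"dz":0.12,"ax":0,"ay":0,"az":0},{"dx":0,"dy":0,"dz":0,"ax":0,"ay":0,"az":0}]' >/dev/null; python3 chk.py -; done
```

```text
t 25.7 shift(units of .025, tool axes) [-0.025 -0.012  0.798] turn(.15) [ 0.    -0.008 -0.011] F [-1.6 -1.4 -4. ] w 0.0133
pin origin in nest mm [72.9  0.3 59.9] axis [ 0.001 -0.     1.   ] F nest [-3.6 -0.9 -2.5]
t 26.0 shift(units of .025, tool axes) [-0.036 -0.016  0.548] turn(.15) [ 0.001 -0.012 -0.011] F [-1.  -0.2 -6.2] w 0.0134
pin origin in nest mm [72.6  0.4 53.7] axis [ 0.002 -0.     1.   ] F nest [-4.   0.1 -4.9]
```

```bash
for i in 1 2; do python3 -m handwheel '[{"dx":0,"dy":0,"dz":0.1,"ax":0,"ay":0,"az":0},{"dx":0,"dy":0,"dz":0.1,"ax":0,"ay":0,"az":0},{"dx":0,"dy":0,"dz":0,"ax":0,"ay":0,"az":0}]' >/dev/null; python3 chk.py -; done
```

```text
t 26.3 shift(units of .025, tool axes) [-0.033 -0.009  0.354] turn(.15) [-0.001 -0.011 -0.011] F [-2.8 -0.8 -5.2] w 0.0133
pin origin in nest mm [72.6  0.2 48.9] axis [0.002 0.    1.   ] F nest [-5.1 -0.  -3. ]
t 26.6 shift(units of .025, tool axes) [-0.035 -0.009  0.158] turn(.15) [-0.001 -0.012 -0.012] F [-3.  -1.  -5.8] w 0.0132
pin origin in nest mm [72.6  0.2 44. ] axis [0.002 0.    1.   ] F nest [-5.6 -0.2 -3.4]
```

```bash
python3 -m handwheel '[{"dx":0,"dy":0,"dz":0.06,"ax":0,"ay":0,"az":0},{"dx":0,"dy":0,"dz":0.05,"ax":0,"ay":0,"az":0},{"dx":0,"dy":0,"dz":0,"ax":0,"ay":0,"az":0}]' >/dev/null; python3 chk.py -;  for i in 1 2 ; do python3 -m handwheel '[{"dx":0,"dy":0,"dz":0.03,"ax":0,"ay":0,"az":0},{"dx":0,"dy":0,"dz":0,"ax":0,"ay":0,"az":0}]' >/dev/null; python3 chk.py -; done
```

```text
t 26.9 shift(units of .025, tool axes) [-0.032 -0.006  0.057] turn(.15) [-0.003 -0.011 -0.012] F [-2.7 -1.4 -5. ] w 0.0131
pin origin in nest mm [72.6  0.1 41.4] axis [0.002 0.    1.   ] F nest [-5.1 -0.7 -2.8]
t 27.1 shift(units of .025, tool axes) [-0.032 -0.004  0.027] turn(.15) [-0.004 -0.011 -0.012] F [-3.6 -0.7 -6.2] w 0.0131
pin origin in nest mm [72.6  0.1 40.7] axis [0.002 0.001 1.   ] F nest [-6.3  0.2 -3.5]
t 27.3 shift(units of .025, tool axes) [-0.023 -0.005  0.013] turn(.15) [-0.004 -0.008 -0.011] F [-6.9 -1.1 -2.5] w 0.0132
pin origin in nest mm [72.9  0.1 40.3] axis [0.001 0.001 1.   ] F nest [-7.3  0.6  1.3]
```

```bash
for i in 1 2; do python3 -m handwheel '[{"dx":0,"dy":0,"dz":0.02,"ax":0,"ay":0,"az":0},{"dx":0,"dy":0,"dz":0,"ax":0,"ay":0,"az":0}]' >/dev/null; python3 chk.py -; done
```

```text
t 27.5 shift(units of .025, tool axes) [-0.015 -0.004  0.006] turn(.15) [-0.004 -0.005 -0.012] F [-7.5 -1.9  0.8] w 0.0131
pin origin in nest mm [73.1  0.1 40.2] axis [0.001 0.001 1.   ] F nest [-6.3  0.1  4.6]
t 27.7 shift(units of .025, tool axes) [-0.008 -0.006  0.001] turn(.15) [-0.004 -0.002 -0.012] F [-11.4  -1.2   2.8] w 0.0131
pin origin in nest mm [73.3  0.1 40. ] axis [0.    0.001 1.   ] F nest [-8.5  1.7  8.1]
```

```bash
python3 -m handwheel '[{"dx":0.02,"dy":0,"dz":0.03,"ax":0,"ay":0,"az":0},{"dx":0,"dy":0,"dz":0,"ax":0,"ay":0,"az":0}]' >/dev/null; python3 chk.py -;  python3 -m handwheel '[{"dx":0,"dy":0,"dz":0.03,"ax":0,"ay":0,"az":0},{"dx":0,"dy":0,"dz":0,"ax":0,"ay":0,"az":0}]' >/dev/null; python3 chk.py w17
```

```text
t 27.9 shift(units of .025, tool axes) [-0.002 -0.006 -0.005] turn(.15) [-0.004  0.006 -0.011] F [-12.4  -0.8   6.9] w 0.0131
pin origin in nest mm [73.5  0.1 39.9] axis [-0.001  0.001  1.   ] F nest [-7.1  2.3 12.1]
t 28.1 shift(units of .025, tool axes) [ 0.012 -0.005 -0.012] turn(.15) [-0.005  0.012 -0.01 ] F [-16.   -2.5  11.5] w 0.0131
pin origin in nest mm [73.8  0.1 39.7] axis [-0.002  0.001  1.   ] F nest [-8.2  1.6 18.1]
```

View pics/w17o.png

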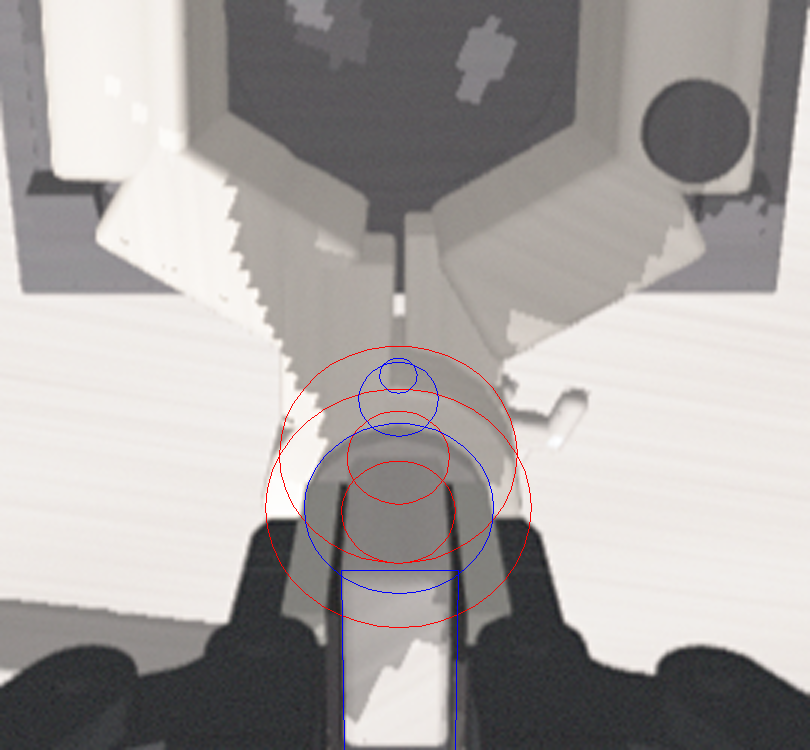

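```bash
python3 -m handwheel '[{"dx":0.01,"dy":0,"dz":0.02,"ax":0,"ay":0,"az":0},{"dx":0,"dy":0,"dz":0,"ax":0,"ay":0,"az":0},{"dx":0,"dy":0,"dz":0,"ax":0,"ay":0,"az":0},{"dx":0,"dy":0,"dz":0,"ax":0,"ay":0,"az":0}]' >/dev/null; python3 chk.py -
python3 - <<'E'
from h import *
for n,b,k in (('side',(220,90,150,120),5),('top',(240,120,130,130),5)):
    c=snap(n,n+'18'); c['img']=(255*(c['img']/255.)**.8).astype(np.uint8)
    draw(c,nestT,np.load('pnw.npy'),[],b,n+'18o',k,1)
E
```

```text
t 28.55 shift(units of .025, tool axes) [ 0.012 -0.005 -0.013] turn(.15) [-0.006  0.016 -0.009] F [-20.5  -1.2  15.5] w 0.013
pin origin in nest mm [73.9  0.1 39.7] axis [-0.002  0.001  1.   ] F nest [-9.7  4.  23.5]
```

View pics/side18o.png

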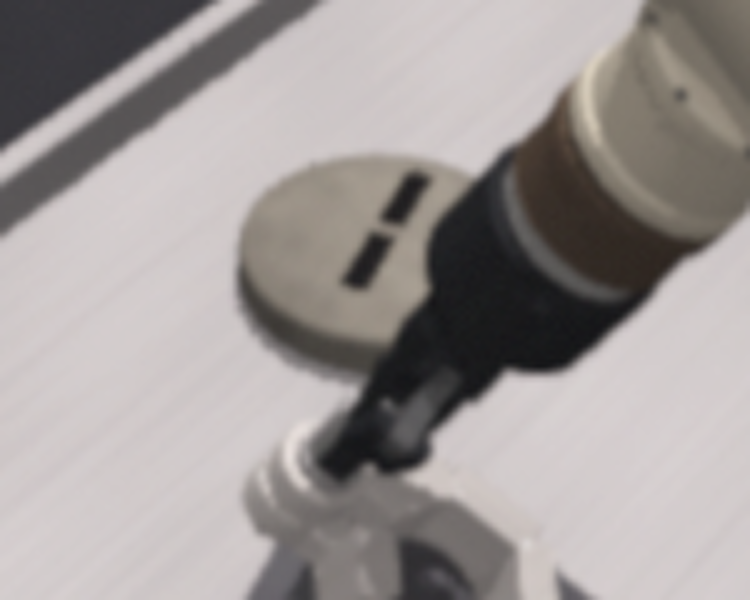

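```bash
python3 -m handwheel '[{"dx":0.02,"dy":0,"dz":-0.05,"ax":0,"ay":0,"az":0},{"dx":0,"dy":0,"dz":-0.02,"ax":0,"ay":0,"az":0}]'; python3 chk.py -;  python3 -m handwheel '[{"dx":0,"dy":0,"dz":0,"ax":0,"ay":0,"az":0},{"dx":0,"dy":0,"dz":0,"ax":0,"ay":0,"az":0},{"dx":0,"dy":0,"dz":0,"ax":0,"ay":0,"az":0},{"dx":0,"dy":0,"dz":0,"ax":0,"ay":0,"az":0},{"dx":0,"dy":0,"dz":0,"ax":0,"ay":0,"az":0}]' 0.1; python3 chk.py -
```

```text
clock: 28.85
eef_pos: [0.5646, -0.0538, 0.1736]
tool_rot: [-0.122, 0.958, 0.033, 0.258]
ft_force: [-5.7, -1.5, -1.5]
grip_width: 0.0131
t 28.85 shift(units of .025, tool axes) [-0.01  -0.004  0.002] turn(.15) [-0.005  0.014 -0.006] F [-5.7 -1.5 -1.5] w 0.0131
pin origin in nest mm [73.3  0.1 40. ] axis [-0.002  0.001  1.   ] F nest [-5.9 -0.1  1.6]
clock: 29.35
eef_pos: [0.5649, -0.0539, 0.1725]
tool_rot: [-0.122, 0.958, 0.033, 0.257]
ft_force: [0.2, -0.8, 0.6]
grip_width: 0.0467
t 29.35 shift(units of .025, tool axes) [-0.022  0.003 -0.038] turn(.15) [-0.005  0.006 -0.007] F [ 0.2 -0.8  0.6] w 0.0467
pin origin in nest mm [73.  -0.1 39.1] axis [-0.001  0.001  1.   ] F nest [ 0.3 -0.8  0.6]
```

Released; retreat along the tool axis and inspect.

```bash
python3 -m handwheel '[{"dx":0,"dy":0,"dz":-0.1,"ax":0,"ay":0,"az":0},{"dx":0,"dy":0,"dz":-0.3,"ax":0,"ay":0,"az":0},{"dx":0,"dy":0,"dz":-0.7,"ax":0,"ay":0,"az":0},{"dx":0,"dy":0,"dz":-1,"ax":0,"ay":0,"az":0},{"dx":0,"dy":0,"dz":-1,"ax":0,"ay":0,"az":0},{"dx":0,"dy":0,"dz":-0.8,"ax":0,"ay":0,"az":0},{"dx":0,"dy":0,"dz":-0.4,"ax":0,"ay":0,"az":0},{"dx":0,"dy":0,"dz":0,"ax":0,"ay":0,"az":0},{"dx":0,"dy":0,"dz":0,"ax":0,"ay":0,"az":0}]'
python3 - <<'E'
from h import *
q=np.load('pnw.npy')
L=[[(x+73.,y,z+40) for x,y,z in l] for l in pinL]
for n,b,k in (('side',(220,120,150,120),5),('wrist',(120,60,280,250),3),('top',(230,120,140,150),5)):
    c=snap(n,n+'19'); c['img']=(255*(c['img']/255.)**.7).astype(np.uint8)
    draw(c,nestT,q,L[:2]+[halfL[0]],b,n+'19o',k,1)
E
```

```text
clock: 30.25
eef_pos: [0.5121, -0.0674, 0.2648]
tool_rot: [-0.122, 0.958, 0.033, 0.257]
ft_force: [0.1, 0.1, -0.4]
grip_width: 0.0474
```

View pics/side19o.png

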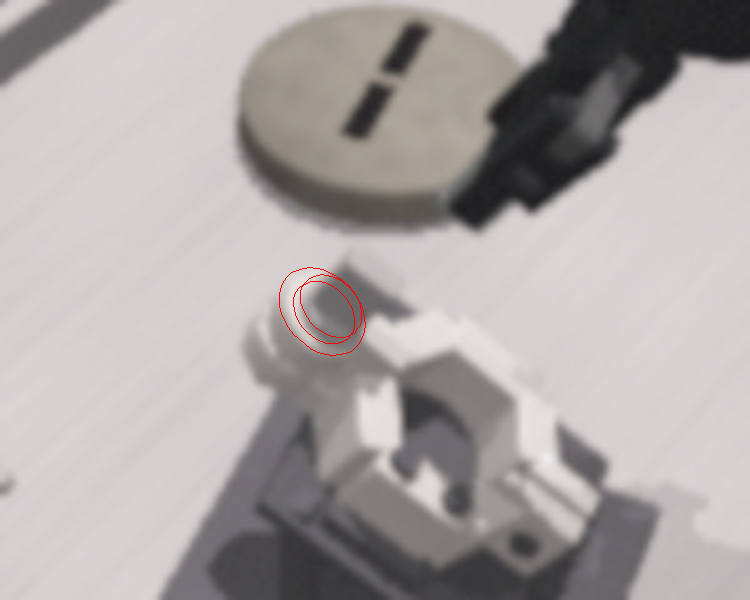

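View pics/wrist19o.png

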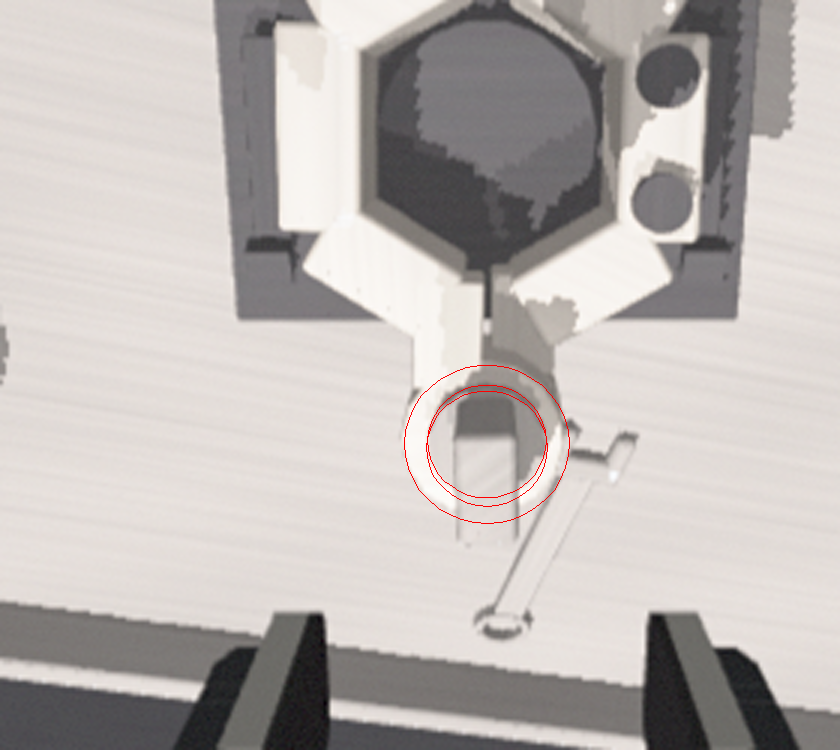

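View pics/top19.png

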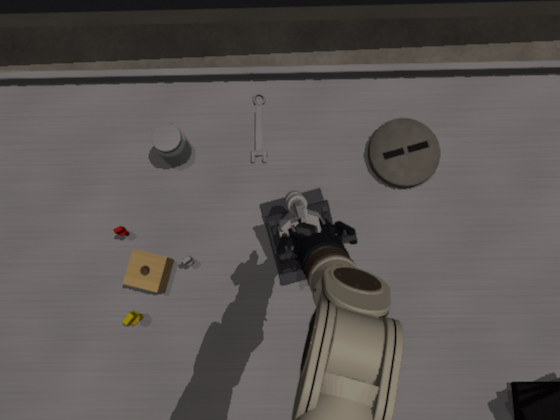

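Run:
```python
from h import *
q=np.load('pnw.npy')
a=load('wrist19');a['img']=(255*(a['img']/255.)**1.5).astype(np.uint8); draw(a,nestT,q,[],(240,170,90,80),'a',4.0 and 6,1)
s=load('side19'); draw(s,nestT,q,[],(260,160,60,60),'b',8,1)
A=cv2.imread('pics/a.png');B=cv2.imread('pics/b.png');cv2.imwrite('pics/ab.png',np.hstack([cv2.resize(A,(420,480))[:, :320],B]))
cv2.imwrite('pics/ab.png',np.hstack([A[:,:][:480,60:380],B]))
```

```text
(no output)
```

View pics/ab.png

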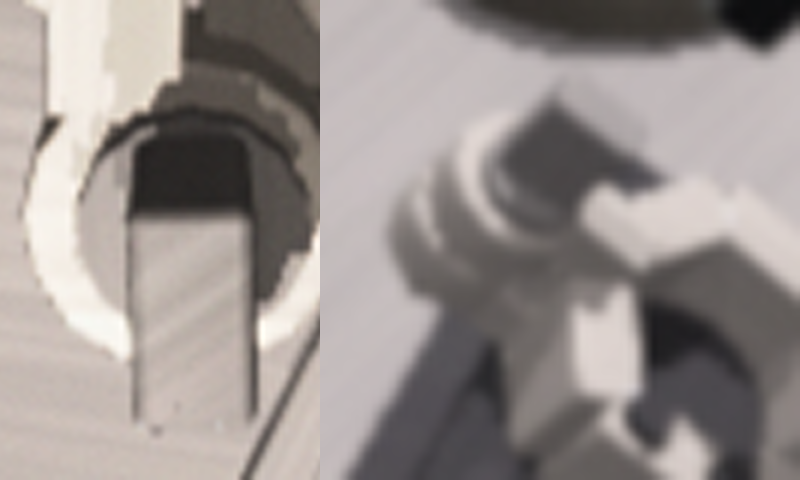

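Run:
```python
from h import *
o=bot.get_obs(); print(o['clock'],o['ft_force'],o['grip_width']); print(bot.job_done())
```

```text
30.4 [0.76971082 0.8071148  0.03852127] 0.04694815679447077
the job is handed in; nothing more can be done
None
```

I seated the loose half in the pocket, put the pin through both eyes and pressed its shoulder home. I then let go, backed off and handed the job in at 30.4 s of the 61 s allowed.

**Last checks**
- **Pressing force:** the push built up slowly to about 23.5 N along the hinge axis, with no hammering. There was about 10 N of sideways force on the pin while pressing.
- **Pin:** its origin measured 39.7 mm above the jig floor under load, against 40 mm nominal. After I let go, the side and wrist pictures show the shoulder flush on the upper eye.
- **Bystanders:** the base weight, jar, spanner and look-alike pins show no visible movement in the top picture. The gripper was open and clear, with almost no wrist force.

**What disagreed**
- **Loose half:** it slid about 1.5 to 2 mm down the slope within the pocket's play when I released it. The pin went through without jamming, and the half looks flat. The bore was then about 1 mm down-slope of my camera estimate, so the half may not sit exactly on the jig's frame.
- **Camera fits:** the jig's position differed by about 2 mm between the wrist camera and the fixed cameras. I used the wrist camera for the fits.
- **First approach to the pin:** it ran the last joint to the end of its range, where the arm stopped following the commands. I noticed, turned the tool half round and carried on.

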